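# Sort left- and right-hand hinge brackets off the sloped presenter for moisture testing

### The job

Sort the four blue hinge brackets on the sloped presenter into left-hand and right-hand ones for their moisture tests: the two left-hand ones go into the green bin and the two right-hand ones into the orange bin (a bracket is left-hand if its round pivot boss sticks out to the left when it stands on its foot with the boss end pointing away from you). Set each one down gently, without dropping it, so that all stand upright on their feet on the floor of their bin, and do not disturb the bottle, the jar or the vials.

Things in the scene. Friction and masses are not known exactly. Their poses are not given: they have to be found in the camera images.
- presenter: White sheet-metal sloped stand, fixed, 286 mm wide (own y), 115 deep (own x), 92 high at its far edge. Its surface rises at 30 degrees along own +x, away from the robot; origin at bench height, surface 52 mm straight above it. Two grey ledges across it, 8 mm high, 6 thick, carry the brackets; side cheeks 10 mm high. Webs stand square to the slope, so lean 30 degrees towards the robot.
- row_low (a point): On the slope, middle of the lower row: a point under the middle line of the feet there. The upper row's line is 54 mm farther up the slope. Own axes are the presenter's (x horizontal, z vertical).
- left_1_mid (a point): Left-hand blue nylon hinge bracket, 0.04-0.08 kg. Foot plate 88 x 36 x 6 mm; on its middle line a web 88 mm long, 10 thick, up to 38 over the underside: grip across it. Point: the bracket's centre, 19 mm over the underside. Own x along the web to the boss end, z up the web, boss to own +y. Starts on the upper ledge, foot on the slope, web along the ledge, left or right place.
- left_1_boss (a point): Middle of the end face of the pivot boss of left_1: a round boss with a brass bush, 16 mm in diameter, sticking out 20 mm from the left face of the web only (seen with the foot down and boss end away from you). In the bracket's own axes, from its centre: x 34, y +25, z 9 mm. left_2 has it likewise.
- right_1_mid (a point): Right-hand blue nylon hinge bracket, 0.04-0.08 kg. Foot plate 88 x 36 x 6 mm; on its middle line a web 88 mm long, 10 thick, up to 38 over the underside: grip across it. Point: the bracket's centre, 19 mm over the underside. Own x along the web to the boss end, z up the web, boss to own -y. Starts on the upper ledge, foot on the slope, web along the ledge, left or right place.
- right_1_boss (a point): Middle of the end face of the pivot boss of right_1: a round boss with a brass bush, 16 mm in diameter, sticking out 20 mm from the right face of the web only (seen with the foot down and boss end away from you). In the bracket's own axes, from its centre: x 34, y -25, z 9 mm. right_2 has it likewise.
- left_2_mid (a point): Left-hand blue nylon hinge bracket, 0.04-0.08 kg. Foot plate 88 x 36 x 6 mm; on its middle line a web 88 mm long, 10 thick, up to 38 over the underside: grip across it. Point: the bracket's centre, 19 mm over the underside. Own x along the web to the boss end, z up the web, boss to own +y. Starts on the lower ledge, foot on the slope, web along the ledge, left or right place.
- right_2_mid (a point): Right-hand blue nylon hinge bracket, 0.04-0.08 kg. Foot plate 88 x 36 x 6 mm; on its middle line a web 88 mm long, 10 thick, up to 38 over the underside: grip across it. Point: the bracket's centre, 19 mm over the underside. Own x along the web to the boss end, z up the web, boss to own -y. Starts on the lower ledge, foot on the slope, web along the ledge, left or right place.
- green_bin: Green open bin for the left-hand brackets, left or right of the presenter, fixed. Outside 180 mm along own x, 130 along own y (rim lip up to 5 mm more), 45 high; walls and floor 4 mm thick. Origin: centre of its underside; z up. Room for two brackets with webs along own y, some 84 mm apart.
- orange_bin: Orange open bin for the right-hand brackets, left or right of the presenter, fixed. Outside 180 mm along own x, 130 along own y (rim lip up to 5 mm more), 45 high; walls and floor 4 mm thick. Origin: centre of its underside; z up. Room for two brackets with webs along own y, some 84 mm apart.
- reagent_bottle: White reagent bottle with a blue cap, 60 mm in diameter, 170 mm high, loose, close beside the presenter's left end. Origin: centre of its underside. Leave alone.
- amber_jar: Amber glass jar with a black cap, 58 mm in diameter, 110 mm high, loose, close beside the presenter's right end. Origin: centre of its underside. Leave alone.
- vial_1: Small glass vial with an aluminium cap, 25 mm in diameter, 46 mm high, loose, just in front of the presenter (robot side), left. Origin: centre of its underside. Leave alone.
- vial_2: A second such vial, 25 mm in diameter, 46 mm high, loose, just in front of the presenter, right. Origin: centre of its underside. Leave alone.
There are look-alikes about, which are no part of the job. Leave any purple look-alike of the part that bears right_1_mid alone. Of the things that look like the green_bin, the larger one is meant.

How it is judged:
By the outcome, as a careful person would: the job done as asked, in the order asked, and still so for the second after the job is handed in, with the robot touching nothing.
It also fails if it takes over 72 s, if anything falls off the work surface, if the arm or the gripper's body presses on something with over 40 N, if the wrist force passes 120 N, or if a joint passes its speed limit or range.

### The arm

A 7-joint arm with a two-finger parallel gripper is mounted at the origin on the work surface. World frame = base frame: x ahead of the robot, y to its left, z up, the work surface at z = 0. Lengths are in m, angles in degrees, forces in N, time in s.
With the tool pointing down it reaches from about 0.4 to 0.9 m from the base axis. Payload 5.5 kg.
Tool frame: the origin (TCP) lies at the centre of the arm's flange, where the gripper is bolted on; the fingertips stand 178 mm ahead of it and the grasp point (between the pads) lies 159 mm ahead of it (tcp_to_tips is the distance from the TCP to the fingertips, in m); x points along the fingers, z is the direction in which the jaws open and shut, and the axes are right-handed (so a half turn about x gives the same grasp; the last joint's range is limited). The gripper opens to 92 mm and grips with 3 to 60 N. Pads are 19 mm wide; open, the fingers measure 130 mm over their backs; the gripper's body (75 mm by 190 mm) begins 47 mm behind the grasp point.
Start: joints at [91.456, 28.699, -24.465, 88.831, 12.651, 65.22, -12.049], TCP at [0.153, -0.632, 0.405] pointing down, gripper open.
Joint ranges: [-164.97, 164.97], [-17.58, 116.51], [-87.97, 89.64], [11.32, 138.91], [-80.73, 260.73], [10.89, 115.49], [-147.41, 147.41]. Speed limits (degrees/s): [147.25, 147.25, 180, 180, 180, 180, 180].

### API

Orientations are given as a 3x3 rotation matrix whose columns are the frame's x, y, z axes.
In Python, from station import * gives the robot as it stands.
- The arm moves only by the tool arm_command, never from a script. Its arguments are lists of equal length, an entry for each row: "hand": the gripper command: -1 is fully open, 1 is shut, values between are in proportion; "linear": the shift along the world's x, y, z in units of 250 mm (1.0 is 250 mm), a list of three; "dr": the turn, a rotation vector about the world's x, y, z in units of 60 degrees (1.0 is 60 degrees), a list of three. In form: {"hand": [hand, ...], "linear": [[tx, ty, tz], ...], "dr": [[ax, ay, az], ...]}. A call has 1 to 8 rows; each row shifts and turns the commanded pose from where the row before left it; what a row does not reach is not made up. A row lasts 1/8 s, in which the tool goes at most 62.5 mm and 10.7 degrees, less where a joint would pass 70% of its speed; a pose out of reach is approached as far as the arm can. A call with a number of a shift or a turn outside -1 to 1 is refused whole. A call with a gripper value outside its range is refused whole. The fingers move at their own pace and stop on an object; "squeeze" is the grip in N (left out, the last holds). Time passes only in rows, so rows that do not move let the fingers close. It gives the time, the measured TCP pose, the force and the opening at its end, in the units of the state.
- read_state(): the state, without advancing time (a new reading comes with each control period).
- snapshot(name): name is "side" or "top"; returns the picture (480x640x3 uint8, blue, green, red); there is no depth.
- get_calibration(name): a dict with "camera_matrix" (3x3 intrinsics, pixels), "world_from_camera" (4x4, takes a point from camera to world coordinates). Camera axes: x right, y up, looking along -z (the intrinsics and any distortion apply to the point x, -y, -z); pixel columns grow to the right and rows downward; lengths in m; the calibration is good to about 2 mm. A picture is of the moment at which its call begins. get_calibration takes no time and is no camera call.
- sign_off(): hands the job in, once; it reports no verdict.
Trained networks look in the newest picture that a camera, given by its name, has taken for a name from the list of things; names that differ only in an ending like _2 or _b are one class to them, and where a whole thing is asked for, a point or a joint stands for the part that bears it (a point fixed in the world has none). Each returns a list of dicts, best first, with "conf" (0 to 1); they miss things now and then, are a little off and sometimes report something else, mostly with a low value. They report only what shows in the picture. A call takes as long as a camera call. They do not tell look-alikes from the thing itself.
- spot_in(target, camera): "centre" ([row, column] in pixels, amid what is visible of it).
- masks_of(target, camera): "pixels" (480x640 bool, what is visible of it) and "centre" ([row, column] in pixels, amid what is visible of it).
- landmark_of(target, camera): "centre" ([row, column] in pixels: a listed point, or the origin of a listed thing).
The state is a dict: "t": time; "joint_pos": joint angles; "joint_velocities": joint speeds; "joint_efforts": joint torques, N m; "tool_pos": TCP position; "eef_rot": TCP orientation; "force": force on the tool from outside, world axes, zero at the start; "torque": the same for the moment, N m; "finger_gap": finger opening in m.
Only numpy, scipy, OpenCV 4.12 (cv2) and the standard library are available. Lean on these libraries where they do the work, as an engineer would, in place of code of your own. Each camera call takes 0.05 s, during which the arm holds its last target. There are 200 camera calls.

## Working session

There is one attempt and no reset: what is moved stays moved. The work goes in short steps, Python scripts to look and compute and a tool call to move; the robot and the scene stay as the last step left them, time stands still between calls to the robot, and variables do not carry over. Pictures are saved under pics/ and viewed, about 8 in all and at most 12, crops included, and the job is handed in when it is done.

Besides the shell and the picture viewer there is one more tool, called as name(argument=value, ...) on one line, values as JSON. arm_command: Moves the arm, as the interface text tells. Its arguments: {"type":"object","properties":{"hand":{"type":"array","items":{"type":"number"}},"linear":{"type":"array","items":{"type":"array","items":{"type":"number","minimum":-1,"maximum":1}}},"dr":{"type":"array","items":{"type":"array","items":{"type":"number","minimum":-1,"maximum":1}}},"squeeze":{"type":"number"}},"required":["hand","linear","dr"]}

```bash
ls; mkdir -p pics; python3 - <<'E'
from station import *
import cv2,numpy as np
s=read_state();print({k:np.round(v,3).tolist() for k,v in s.items()})
for n in("top","side"):
    im=snapshot(n);cv2.imwrite(f"pics/{n}0.png",im);c=get_calibration(n);print(n,np.round(c["camera_matrix"],1).tolist(),np.round(c["world_from_camera"],3).tolist(),[k for k in c])
    for t in["presenter","green_bin","orange_bin","reagent_bottle","amber_jar","vial_1","row_low","left_1_mid","right_1_mid","left_1_boss","right_1_boss"]:
        print(n,t,[(np.round(d["centre"],1).tolist(),round(float(d["conf"]),2)) for d in landmark_of(t,n)])
E
```

```text
pics
{'t': 0.0, 'joint_pos': [91.455, 28.753, -24.453, 88.892, 12.651, 65.219, -12.048], 'joint_velocities': [0.043, 0.122, 0.072, 0.077, 0.082, 0.078, -0.063], 'joint_efforts': [0.0, -56.66, -5.816, -27.911, -0.069, 0.031, 0.0], 'tool_pos': [0.153, -0.631, 0.404], 'eef_rot': [[-0.0, 0.972, 0.236], [0.002, 0.236, -0.972], [-1.0, 0.0, -0.002]], 'force': [-0.237, -0.235, 0.387], 'torque': [-0.009, 0.042, -0.003], 'finger_gap': 0.092}
top [[483.6, 0.0, 318.1], [0.0, 483.6, 238.3], [0.0, 0.0, 1.0]] [[-0.006, 0.981, -0.192, 0.316], [-1.0, -0.004, 0.012, 0.045], [0.011, 0.192, 0.981, 1.339], [0.0, 0.0, 0.0, 1.0]] ['camera_matrix', 'world_from_camera']
top presenter [([228.2, 342.4], 0.6), ([242.3, 360.5], 0.36)]
top green_bin [([254.2, 201.9], 0.83), ([336.0, 169.4], 0.69)]
top orange_bin [([254.0, 462.0], 0.56)]
top reagent_bottle [([222.3, 276.3], 0.95), ([206.1, 304.8], 0.3)]
top amber_jar [([226.1, 402.3], 0.63)]
top vial_1 [([238.5, 335.9], 0.57), ([269.0, 363.0], 0.45)]
top row_low [([237.8, 334.0], 0.7)]
top left_1_mid [([224.9, 363.0], 0.96), ([234.7, 307.9], 0.28)]
top right_1_mid
[... 268 characters left out ...]
18, 0.8, 0.599, 0.88], [0.0, 0.0, 0.0, 1.0]] ['camera_matrix', 'world_from_camera']
side presenter [([243.6, 315.8], 0.69)]
side green_bin [([346.7, 219.9], 0.98), ([442.8, 276.4], 0.66)]
side orange_bin [([199.0, 416.8], 0.93)]
side reagent_bottle [([279.3, 251.0], 0.76)]
side amber_jar [([214.0, 362.7], 0.87)]
side vial_1 [([282.2, 322.6], 0.64), ([254.5, 370.0], 0.55)]
side row_low [([236.9, 326.9], 0.93), ([277.0, 253.9], 0.45)]
side left_1_mid [([207.1, 334.5], 0.71)]
side right_1_mid [([209.2, 264.8], 0.92), ([229.2, 291.7], 0.81)]
side left_1_boss [([221.2, 331.1], 0.94), ([228.0, 291.8], 0.66)]
side right_1_boss [([222.8, 274.4], 0.87), ([203.0, 280.6], 0.59), ([206.5, 332.1], 0.33)]
```

```bash
python3 - <<'E'
import cv2
a=cv2.imread("pics/top0.png")[140:360,140:500];cv2.imwrite("pics/v1.png",cv2.resize(a,(800,489),interpolation=cv2.INTER_CUBIC))
a=cv2.imread("pics/side0.png")[150:350,210:450];cv2.imwrite("pics/v2.png",cv2.resize(a,(720,600),interpolation=cv2.INTER_CUBIC))
E
```

```text
(no output)
```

View pics/v1.png

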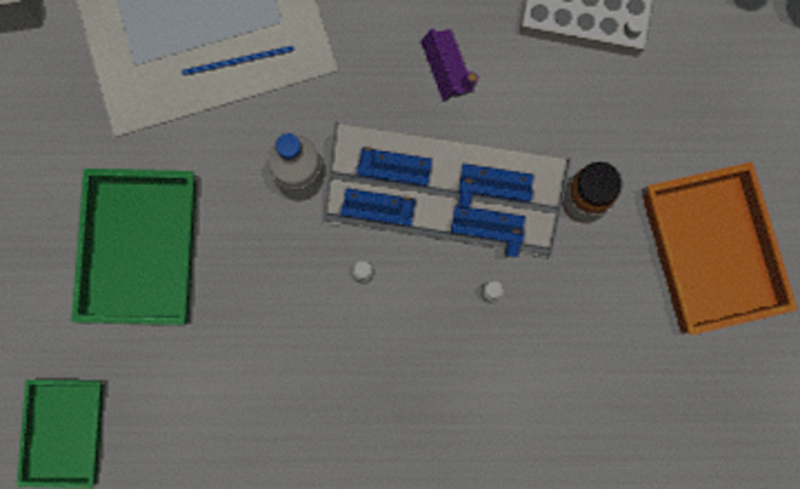

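View pics/v2.png

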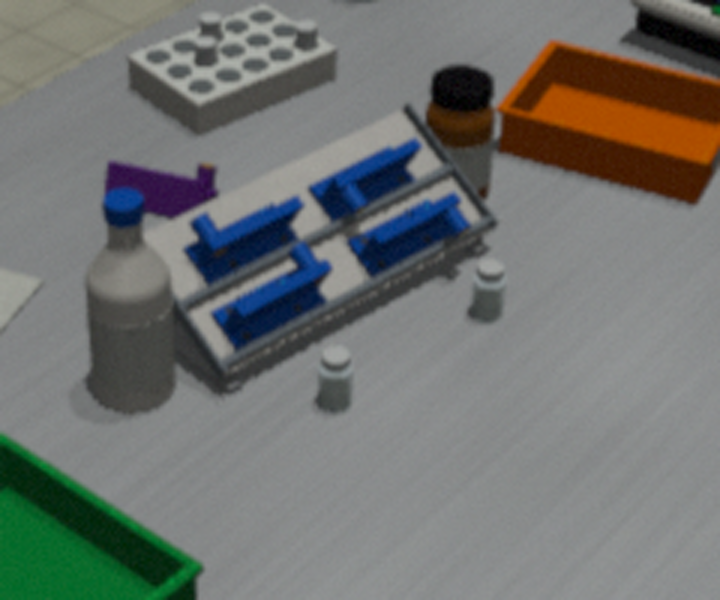

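Top view, crop scale 2.22: the brackets show at upper-left (395,167), upper-right (497,185), lower-left (377,207) and lower-right (488,222). Possible confusions are the purple bracket (447,65), the small green bin (62,432) and the blue pen; I leave all three alone.

| Bracket | Boss end | Boss direction | Hand |
|---|---|---|---|
| Upper-left (UL) | left | uphill | right |
| Upper-right (UR) | left | downhill | left |
| Lower-left (LL) | right | uphill | left |
| Lower-right (LR) | right | downhill | right |

Next I fit the poses by silhouette.

```bash
cat > h.py <<'E'
import numpy as np, cv2
from scipy.spatial.transform import Rotation as R
from scipy.optimize import minimize, least_squares
from station import get_calibration
C={n:get_calibration(n) for n in("top","side")}
def proj(P,n):
    T=np.linalg.inv(C[n]["world_from_camera"]);p=np.atleast_2d(P)@T[:3,:3].T+T[:3,3]
    q=np.c_[p[:,0],-p[:,1],-p[:,2]]@C[n]["camera_matrix"].T
    return q[:,:2]/q[:,2:]           # col,row
def tri(pt,ps):                      # row,col each
    f=lambda X:np.r_[proj(X,"top")[0]-pt[::-1],proj(X,"side")[0]-ps[::-1]]
    s=least_squares(f,[.5,0,.05]);return s.x,np.abs(s.fun).max()
def box(x0,x1,y0,y1,z0,z1): return np.array([[x,y,z] for x in(x0,x1) for y in(y0,y1) for z in(z0,z1)])/1000
def bracket(h):
    a=np.linspace(0,6.283,16);b=[np.c_[34+8*np.cos(a),np.full(16,y*h),9+8*np.sin(a)]/1000 for y in(5,25)]
    return [box(-44,44,-18,18,-19,-13),box(-44,44,-5,5,-13,19),np.vstack(b)]
def draw(parts,Rm,p,n,im):
    for P in parts:
        h=cv2.convexHull(proj(P@Rm.T+p,n).astype(np.float32))
        cv2.fillConvexPoly(im,np.round(h*16).astype(np.int32),255,cv2.LINE_AA,4)
def slope(yaw): return R.from_euler("zy",[yaw,-np.pi/6]).as_matrix()  # cols: up-slope, y, normal
def hue(im,lo,hi,s=110,v=30):
    return cv2.inRange(cv2.cvtColor(im,cv2.COLOR_BGR2HSV),(lo,s,v),(hi,255,255))
def cost(mod,obs): return ((cv2.GaussianBlur(mod,(0,0),1.2).astype(float)-obs)**2).mean()
E
cat > fit.py <<'E'
from h import *
import json
im={n:cv2.imread(f"pics/{n}0.png") for n in C}
X,e=tri([237.8,334.],[236.9,326.9]);print("row_low",X,e)
B={"UL":(1,1,-1),"UR":(1,1,1),"LL":(0,-1,1),"LR":(0,-1,-1)} # row, boss dir along +y, hand
ob={}
for n in C:
    m=hue(im[n],105,125); k=np.zeros_like(m);c=proj(X,n)[0].astype(int);k[c[1]-65:c[1]+50,c[0]-70:c[0]+70]=255
    lab,L,st,_=cv2.connectedComponentsWithStats(m&k);print(n,st[1:].tolist()); m=m&k
    for i in range(1,lab):
        if st[i,4]<150:m[L==i]=0
    ob[n]=cv2.GaussianBlur(m,(0,0),1.2).astype(float);cv2.imwrite(f"pics/m_{n}.png",m)
def pose(q,b):
    r,d,h=B[b];S=slope(q[3]);p=q[:3]+S@[.054*r,q[4+list(B).index(b)],.019]
    return np.c_[S[:,1]*d,-S[:,0]*d,S[:,2]],p,h
def f(q):
    s=0
    for n in C:
        I=np.zeros((480,640),np.uint8)
        for b in B: Rm,p,h=pose(q,b);draw(bracket(h),Rm,p,n,I)
        s+=cost(I,ob[n])
    return s
best=None
for yaw in(-.12,-.06):
    q0=np.r_[X,yaw,.06,-.06,.06,-.06]
    for k in range(4):
        r=minimize(f,q0,method="Nelder-Mead",options=dict(initial_simplex=np.vstack([q0]+[q0+np.eye(8)[i]*(.05 if i==3 else .01)/(k+1) for i in range(8)]),maxiter=500,xatol=1e-4));q0=r.x
    if best is None or r.fun<best.fun:best=r
q=best.x;print("fit",best.fun,np.round(q,4))
out={}
for b in B:
    Rm,p,h=pose(q,b);print(b,h,np.round(p,4));out[b]=p.tolist()
out["q"]=q.tolist()
def binfit(name,lo,hi,x0,s):
    o={}
    for n in C:
        m=hue(im[n],lo,hi,s);lab,L,st,ct=cv2.connectedComponentsWithStats(m);c=proj(np.r_[x0[:2],.02],n)[0]
        i=1+min(range(lab-1),key=lambda i:np.hypot(*(ct[i+1]-c))+(1e4 if st[i+1,4]<800 else 0));m=np.where(L==i,255,0).astype(np.uint8)
        cs,_=cv2.findContours(m,0,1);cv2.drawContours(m,cs,-1,255,-1)
        o[n]=cv2.GaussianBlur(m,(0,0),1.2).astype(float);print(n,st[i].tolist())
    def g(q):
        Rm=R.from_euler("z",q[2]).as_matrix();s=0
        for n in C:
            I=np.zeros((480,640),np.uint8);draw([box(-90,90,-65,65,0,45),box(-93,93,-68,68,41,45)],Rm,np.r_[q[:2],0],n,I);s+=cost(I,o[n])
        return s
    r=min((minimize(g,[x0[0],x0[1],y],method="Nelder-Mead",options=dict(initial_simplex=[[x0[0],x0[1],y],[x0[0]+.02,x0[1],y],[x0[0],x0[1]+.02,y],[x0[0],x0[1],y+.2]])) for y in(-.3,0,.3,1.2,1.57,1.9)),key=lambda r:r.fun)
    print(name,r.fun,np.round(r.x,4));out[name]=r.x.tolist()
for nm,a,b,lo,hi in(("green_bin",[254.2,201.9],[346.7,219.9],50,85),("orange_bin",[254,462],[199,416.8],5,18)):
    x,e=tri(a,b);print(nm,x,e);binfit(nm,lo,hi,x,120)
for nm,a,b in(("bottle",[222.3,276.3],[279.3,251]),("jar",[226.1,402.3],[214,362.7]),("vial",[269,363],[254.5,370])):print(nm,tri(a,b))
json.dump(out,open("fit.json","w"))
# overlay
for n in C:
    I=im[n].copy()
    for b in B:
        Rm,p,h=pose(q,b)
        for P in bracket(h):cv2.polylines(I,[np.round(cv2.convexHull(proj(P@Rm.T+p,n).astype(np.float32))).astype(np.int32)],True,(0,255,255))
    for nm in("green_bin","orange_bin"):
        x=out[nm];Rm=R.from_euler("z",x[2]).as_matrix()
        for z in(4,45):
            hw=(86,61) if z==4 else(90,65)
            P=np.array([[a*hw[0],b*hw[1],z] for a,b in((1,1),(1,-1),(-1,-1),(-1,1))])/1000@Rm.T+np.r_[x[:2],0]
            cv2.polylines(I,[np.round(proj(P,n)).astype(np.int32)],True,(0,0,255))
    cv2.imwrite(f"pics/ov_{n}.png",I)
a=cv2.imread("pics/ov_top.png")[175:310,160:520];a=cv2.resize(a,(800,300),interpolation=cv2.INTER_CUBIC)
b=cv2.resize(cv2.imread("pics/ov_side.png")[150:380,150:480],(430,300),interpolation=cv2.INTER_CUBIC)
c=cv2.resize(cv2.imread("pics/top0.png")[190:260,285:385],(370,300),interpolation=cv2.INTER_CUBIC)
cv2.imwrite("pics/v3.png",np.vstack([a,np.hstack([b,c])]))
E
time python3 fit.py
```

```text
row_low [ 0.56457615 -0.016089    0.05111083] 1.672192443621043
top [[265, 200, 10, 11, 94], [301, 207, 33, 17, 390], [343, 214, 37, 41, 834], [293, 225, 34, 17, 382]]
side [[314, 197, 36, 26, 450], [255, 213, 3, 12, 29], [326, 215, 40, 27, 503], [272, 216, 39, 28, 536], [281, 231, 39, 35, 575]]
fit 80.54638020833333 [ 0.5751 -0.0249  0.0329 -0.137   0.0671 -0.061   0.08   -0.0591]
UL -1 [0.6199 0.0342 0.0807]
UR 1 [ 0.6048 -0.0927  0.0719]
LL 1 [0.5751 0.0544 0.0548]
LR -1 [ 0.5587 -0.0834  0.0453]
green_bin [0.5314502  0.35087224 0.01314873] 0.18681041214236416
top [172, 216, 56, 70, 3438]
side [157, 295, 120, 99, 6399]
green_bin 78.97794921875001 [ 0.5391  0.3507 -0.035 ]
orange_bin [ 0.53410453 -0.37963512 -0.01473998] 0.15905742551007052
top [430, 213, 69, 78, 3639]
side [376, 164, 85, 54, 2929]
orange_bin 17.100970052083333 [ 0.533  -0.3684  0.2284]
bottle (array([ 0.6334291 ,  0.15268576, -0.00535734]), np.float64(2.533972720850983))
jar (array([ 0.60635755, -0.21585759, -0.00815185]), np.float64(2.7296525530244367))
vial (array([ 0.49173301, -0.09698687, -0.01307627]), np.float64(0.07488389411560092))
real	0m23.857s
user	0m29.851s
sys	0m7.269s
```

View pics/v3.png

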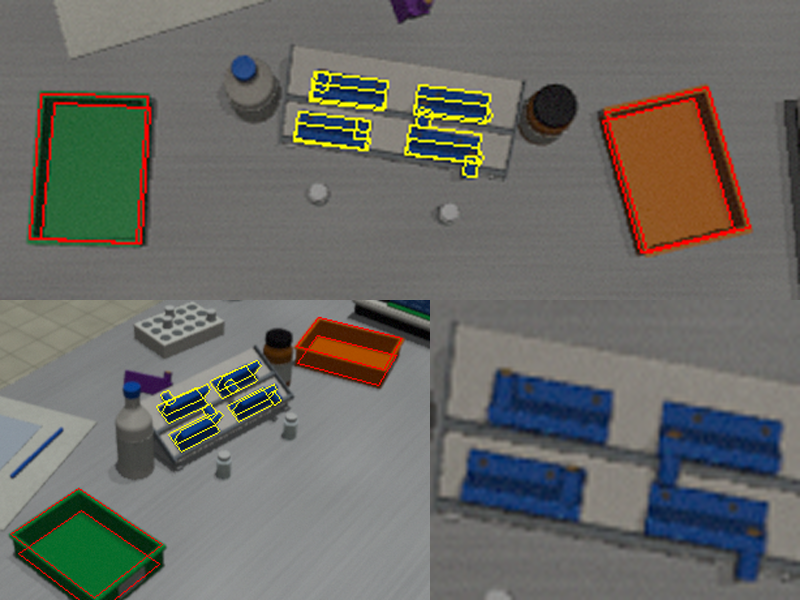

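```bash
cat > fit2.py <<'E'
from h import *
import json
exec(open("fit.py").read().split("ob={}")[0].split("import json")[1])
q00=np.array(json.load(open("fit.json"))["q"]);X=q00[:3]
ob={}
for n in C:
    I=im[n].astype(int);bl=I[...,0]-I[...,2];m=np.where(bl>22,255,0).astype(np.uint8)
    k=np.zeros_like(m);P=np.vstack([X+slope(q00[3])@[a,b,.02] for a in(-.05,.09) for b in(-.125,.128)])
    cv2.fillConvexPoly(k,cv2.convexHull(proj(P,n).astype(np.float32)).astype(np.int32),255)
    m&=k;lab,L,st,_=cv2.connectedComponentsWithStats(m)
    for i in range(1,lab):
        if st[i,4]<150:m[L==i]=0
    print(n,[s for s in st[1:].tolist() if s[4]>30]);ob[n]=cv2.GaussianBlur(m,(0,0),1.2).astype(float);cv2.imwrite(f"pics/m_{n}.png",m)
exec("def pose"+open("fit.py").read().split("def pose")[1].split("best=None")[0])
def fit(fun,q0):
    for k in range(6):
        d=len(q0);r=minimize(fun,q0,method="Nelder-Mead",options=dict(initial_simplex=np.vstack([q0]+[q0+np.eye(d)[i]*(.04 if i==3 else .006)*(-1)**k/(k+1) for i in range(d)]),maxiter=500,xatol=5e-5));q0=r.x
    return r
r=fit(f,q00);q=r.x;print("both",r.fun,np.round(q,4))
for dz in(-.006,-.003,.003,.006,):
    qq=q.copy();qq[2]+=dz;print(dz,f(qq))
for b in B:print(b,np.round(pose(q,b)[1],4))
out=json.load(open("fit.json"));out["q"]=q.tolist()
for b in B:out[b]=pose(q,b)[1].tolist()
json.dump(out,open("fit.json","w"))
# presenter overlay: surface quad, rows assumed; mark surface edges for offset candidates
rows=[]
for n,(r0,r1,c0,c1) in dict(top=(190,265,275,405),side=(165,295,245,385)).items():
    I=cv2.resize(im[n],None,fx=4,fy=4,interpolation=cv2.INTER_CUBIC)
    pl=lambda P,col,cl=True:cv2.polylines(I,[np.round(proj(P,n)*4+1.5).astype(np.int32)],cl,col)
    for b in B:
        Rm,p,h=pose(q,b)
        for P in bracket(h)[:]:pl(P[cv2.convexHull(proj(P@Rm.T+p,n).astype(np.float32),returnPoints=False)[:,0]]@Rm.T+p,(0,255,255))
    S=slope(q[3])
    # surface: z=52 at own x=0; own y centre 0
    u0=(0.052-q[2])/.5   # distance up slope from row_low to presenter mid
    L=.115/2/np.cos(np.pi/6)
    pl(np.array([q[:3]+S@[u0+a*L,b*.143,0] for a,b in((1,1),(1,-1),(-1,-1),(-1,1))]),(0,0,255))
    print("u0",u0)
    rows.append(cv2.resize(I[r0*4:r1*4,c0*4:c1*4],(520,300) if n=="top" else (560,520)))
w=560;rows[0]=cv2.copyMakeBorder(rows[0],0,0,0,40,0)
v=np.vstack(rows);cv2.imwrite("pics/v4.png",cv2.resize(v,(int(560*600/820),600)) if 0 else v[:, :])
cv2.imwrite("pics/v4.png",np.hstack([cv2.resize(rows[0][:, :520],(400,231)).copy() if 0 else cv2.copyMakeBorder(cv2.resize(rows[0][:,:520],(400,231)),0,141,0,0,0),cv2.resize(rows[1],(400,372))]))
E
python3 fit2.py
```

```text
row_low [ 0.56457615 -0.016089    0.05111083] 1.672192443621043
top [[301, 207, 34, 17, 404], [343, 214, 37, 42, 873], [293, 225, 34, 17, 392]]
side [[313, 196, 38, 28, 497], [272, 215, 49, 50, 1170], [326, 214, 41, 28, 554]]
both 61.28789713541667 [ 0.5746 -0.0265  0.0344 -0.1352  0.0689 -0.0595  0.0796 -0.0584]
-0.006 106.807421875
-0.003 73.71416341145834
0.003 74.50552083333334
0.006 108.5953515625
UL [0.6195 0.0346 0.0823]
UR [ 0.6045 -0.0927  0.0736]
LL [0.5744 0.0524 0.0562]
LR [ 0.5583 -0.0843  0.0469]
u0 0.035197519394330856
u0 0.035197519394330856
```

View pics/v4.png

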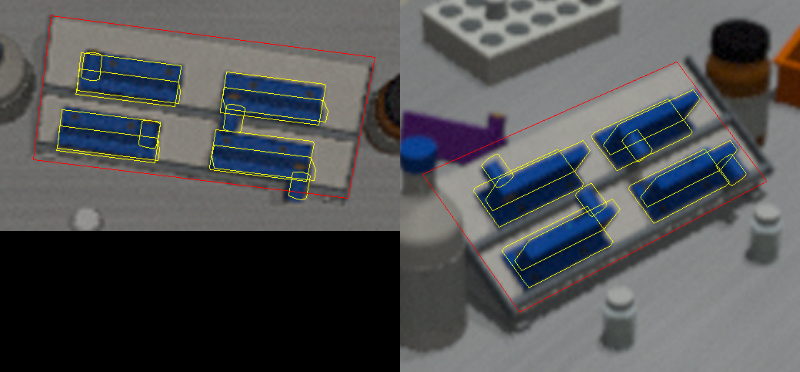

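```bash
cat > plan.py <<'E'
# python3 plan.py  bracket  stage[:rows] ...   -> per-row numbers, chained from the current pose
import sys,json
from h import *
from station import read_state
D=json.load(open("fit.json"));S=slope(D["q"][3])
BIN={"LR":("orange_bin",-1),"UL":("orange_bin",1),"LL":("green_bin",1),"UR":("green_bin",-1)}
G=.159;H=.011                      # grasp point 30 mm over underside
def target(b,st):
    k,_,h=st.partition("@");h=float(h or 0)/1000
    if k=="pick":
        Rm=np.c_[-S[:,2],np.cross(S[:,0],-S[:,2]),S[:,0]]
        return Rm,np.array(D[b])+S[:,2]*(H+G+h)
    n,s=BIN[b];x,y,w=D[n];B=R.from_euler("z",w).as_matrix()
    Rm=np.c_[-B[:,2],np.cross(B[:,0],-B[:,2]),B[:,0]]
    return Rm,np.array([x,y,.004+.019+H+G+h])+B[:,0]*s*.042
if __name__=="__main__":
    s=read_state();r0=np.array(s["eef_rot"]);p0=np.array(s["tool_pos"]);b=sys.argv[1]
    print("t",round(s["t"],2),"F",np.round(s["force"],1),"gap",round(s["finger_gap"]*1000,1),"q",np.round(s["joint_pos"]))
    for st in sys.argv[2:]:
        a,_,n=st.partition(":")
        if a[0]=="z": r1=r0;p1=np.r_[p0[:2],float(a[1:])/1000]       # straight up/down to TCP z
        else: r1,p1=target(b,a)
        d=p1-p0;v=R.from_matrix(r1@r0.T).as_rotvec(degrees=True)
        N=int(n) if n else int(np.ceil(max(np.linalg.norm(d)/.055,np.linalg.norm(v)/9,1)))
        print(st,"N",N,"to",np.round(p1,3),"lin",np.round(d/.25/N,3).tolist(),"dr",np.round(v/60/N,3).tolist(),"| mm",round(np.linalg.norm(d)*1000,1),"deg",round(np.linalg.norm(v),1))
        r0,p0=r1,p1
E
python3 plan.py LR pick@100 pick@0
```

```text
t 1.2 F [ 0.3  0.1 -1.4] gap 91.8 q [ 91.  29. -24.  89.  13.  65. -12.]
pick@100 N 12 to [ 0.423 -0.084  0.281] lin [0.09, 0.182, -0.041] dr [-0.025, -0.037, 0.093] | mm 622.9 deg 74.2
pick@0 N 2 to [ 0.473 -0.084  0.194] lin [0.1, 0.0, -0.173] dr [0.0, 0.0, 0.0] | mm 100.0 deg 0.0
```

arm_command(hand=[0.04,0.04,0.04,0.04,0.04,0.04], linear=[[0.09,0.182,-0.041],[0.09,0.182,-0.041],[0.09,0.182,-0.041],[0.09,0.182,-0.041],[0.09,0.182,-0.041],[0.09,0.182,-0.041]], dr=[[-0.025,-0.037,0.093],[-0.025,-0.037,0.093],[-0.025,-0.037,0.093],[-0.025,-0.037,0.093],[-0.025,-0.037,0.093],[-0.025,-0.037,0.093]], squeeze=20)

```text
t: 1.95
tool_pos: [0.2888, -0.3572, 0.3433]
eef_rot: [[0.262, 0.66, 0.704], [-0.082, 0.742, -0.665], [-0.961, 0.117, 0.249]]
force: [0.9, -1.0, -0.2]
finger_gap: 0.0448
```

```bash
python3 plan.py LR pick@100 pick@0
```

```text
t 1.95 F [ 0.9 -1.  -0.2] gap 44.8 q [ 92.  13. -44. 124.   1.  33.   6.]
pick@100 N 6 to [ 0.423 -0.084  0.281] lin [0.09, 0.182, -0.042] dr [-0.025, -0.036, 0.092] | mm 310.6 deg 36.8
pick@0 N 2 to [ 0.473 -0.084  0.194] lin [0.1, 0.0, -0.173] dr [0.0, 0.0, 0.0] | mm 100.0 deg 0.0
```

arm_command(hand=[0.04,0.04,0.04,0.04,0.04,0.04], linear=[[0.09,0.182,-0.042],[0.09,0.182,-0.042],[0.09,0.182,-0.042],[0.09,0.182,-0.042],[0.09,0.182,-0.042],[0.09,0.182,-0.042]], dr=[[-0.025,-0.036,0.092],[-0.025,-0.036,0.092],[-0.025,-0.036,0.092],[-0.025,-0.036,0.092],[-0.025,-0.036,0.092],[-0.025,-0.036,0.092]])

```text
t: 2.7
tool_pos: [0.3954, -0.1404, 0.2894]
eef_rot: [[0.439, 0.241, 0.866], [-0.041, 0.968, -0.248], [-0.898, 0.073, 0.435]]
force: [0.4, -1.0, 0.6]
finger_gap: 0.0439
```

```bash
python3 plan.py LR pick@100 pick@0; python3 -c "
from station import *;import cv2
cv2.imwrite('pics/s1.png',snapshot('side'))"
```

```text
t 2.7 F [ 0.4 -1.   0.6] gap 43.9 q [ 69.  15. -55. 136.  37.  12. -32.]
pick@100 N 2 to [ 0.423 -0.084  0.281] lin [0.056, 0.112, -0.017] dr [-0.009, -0.032, 0.058] | mm 63.2 deg 8.0
pick@0 N 2 to [ 0.473 -0.084  0.194] lin [0.1, 0.0, -0.173] dr [0.0, 0.0, 0.0] | mm 100.0 deg 0.0
```

```bash
python3 - <<'E'
s=open("plan.py").read()
s=s.replace('        else: r1,p1=target(b,a)','''        elif a[0]=="p" and "/" in a: # p@h/x,y,z : pick orientation with p at absolute mm
            r1,_=target(b,"pick");p1=np.array([float(v) for v in a.split("/")[1].split(",")])/1000
        else: r1,p1=target(b,a)''')
open("plan.py","w").write(s)
E
python3 plan.py LR p/470,-84,290 pick@40 pick@0
```

```text
t 2.75 F [ 1.   1.7 -0.4] gap 44.1 q [ 69.  15. -55. 136.  38.  11. -33.]
p/470,-84,290 N 2 to [ 0.47  -0.084  0.29 ] lin [0.147, 0.109, 0.001] dr [-0.008, -0.031, 0.056] | mm 91.7 deg 7.7
pick@40 N 2 to [ 0.453 -0.084  0.229] lin [-0.033, -0.001, -0.122] dr [0.0, 0.0, 0.0] | mm 63.5 deg 0.0
pick@0 N 1 to [ 0.473 -0.084  0.194] lin [0.08, 0.0, -0.139] dr [0.0, 0.0, 0.0] | mm 40.0 deg 0.0
```

arm_command(hand=[0.04,0.04,0.04,0.04], linear=[[0.1,0.07,0.0],[0.1,0.07,0.0],[0.1,0.08,0.0],[0.0,0.0,0.0]], dr=[[0,0,0],[-0.008,-0.031,0.056],[-0.008,-0.031,0.056],[0,0,0]])

```text
t: 3.25
tool_pos: [0.4714, -0.0854, 0.29]
eef_rot: [[0.5, 0.12, 0.858], [0.001, 0.99, -0.139], [-0.866, 0.07, 0.495]]
force: [-1.2, -0.2, -0.2]
finger_gap: 0.0439
```

```bash
python3 plan.py LR p/470,-84,290 pick@40 pick@0
```

```text
t 3.25 F [-1.2 -0.2 -0.2] gap 43.9 q [ 51.  20. -47. 130.  60.  11. -55.]
p/470,-84,290 N 1 to [ 0.47  -0.084  0.29 ] lin [-0.006, 0.005, 0.0] dr [-0.003, -0.0, 0.003] | mm 2.0 deg 0.3
pick@40 N 2 to [ 0.453 -0.084  0.229] lin [-0.033, -0.001, -0.122] dr [0.0, 0.0, 0.0] | mm 63.5 deg 0.0
pick@0 N 1 to [ 0.473 -0.084  0.194] lin [0.08, 0.0, -0.139] dr [0.0, 0.0, 0.0] | mm 40.0 deg 0.0
```

arm_command(hand=[0.04,0.04,0.04,0.04], linear=[[-0.024,0.002,-0.081],[-0.024,0.001,-0.081],[-0.024,0.001,-0.081],[0.0,0.0,0.0]], dr=[[-0.003,0,0.003],[0,0,0],[0,0,0],[0,0,0]])

```text
t: 3.75
tool_pos: [0.4519, -0.0871, 0.2331]
eef_rot: [[0.493, 0.124, 0.861], [-0.005, 0.99, -0.14], [-0.87, 0.065, 0.489]]
force: [-1.0, -0.6, 0.1]
finger_gap: 0.0445
```

```bash
python3 plan.py LR pick@40 pick@0;  python3 - <<'E'
from station import *
from h import *
im={n:snapshot(n) for n in C}
a=cv2.resize(im["top"][190:265,275:405],(520,300),interpolation=cv2.INTER_CUBIC)
b=cv2.resize(im["side"][150:290,245:385],(280,280),interpolation=cv2.INTER_CUBIC)
cv2.imwrite("pics/v5.png",np.hstack([a,cv2.copyMakeBorder(b,0,20,0,0,0)]))
E
```

```text
t 3.75 F [-1.  -0.6  0.1] gap 44.5 q [ 50.  27. -46. 134. 106.  14. -99.]
pick@40 N 1 to [ 0.453 -0.084  0.229] lin [0.005, 0.011, -0.017] dr [0.002, -0.007, 0.007] | mm 5.3 deg 0.6
pick@0 N 1 to [ 0.473 -0.084  0.194] lin [0.08, 0.0, -0.139] dr [0.0, 0.0, 0.0] | mm 40.0 deg 0.0
```

View pics/v5.png

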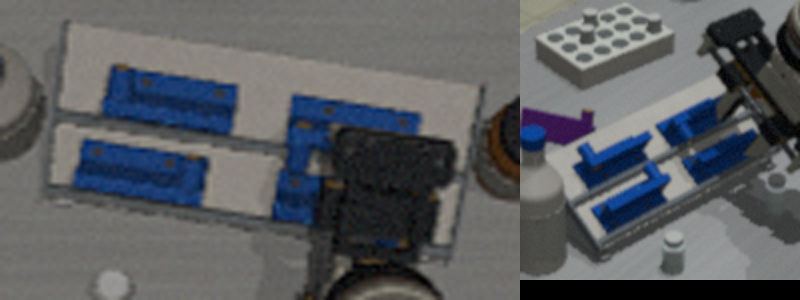

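The gripper straddles the lower-right web (top crop ~(390,195)), as intended.

arm_command(hand=[0.04,0.04,0.04,0.04,0.04], linear=[[0.005,0.011,-0.017],[0.02,0.0,-0.035],[0.02,0.0,-0.035],[0.02,0,-0.035],[0,0,0]], dr=[[0.002,-0.007,0.007],[0,0,0],[0,0,0],[0,0,0],[0,0,0]])

```text
t: 4.47
tool_pos: [0.4701, -0.0839, 0.2037]
eef_rot: [[0.503, 0.116, 0.857], [0.001, 0.991, -0.135], [-0.864, 0.068, 0.498]]
force: [0.2, 0.3, 0.1]
finger_gap: 0.0442
```

```bash
python3 plan.py LR pick@0
```

```text
t 4.47 F [0.2 0.3 0.1] gap 44.2 q [  51.   35.  -49.  132.  115.   20. -105.]
pick@0 N 1 to [ 0.473 -0.084  0.194] lin [0.013, -0.002, -0.038] dr [-0.001, 0.003, -0.001] | mm 10.1 deg 0.2
```

arm_command(hand=[0.04,0.04,0.4,0.9,0.9,0.9], linear=[[0.007,-0.001,-0.019],[0.006,-0.001,-0.018],[0,0,0],[0,0,0],[0,0,0],[0,0,0]], dr=[[0,0.003,0],[0,0,0],[0,0,0],[0,0,0],[0,0,0],[0,0,0]])

```text
t: 5.22
tool_pos: [0.4665, -0.083, 0.1921]
eef_rot: [[0.491, 0.116, 0.863], [0.002, 0.991, -0.134], [-0.871, 0.068, 0.486]]
force: [-29.2, -0.9, 22.5]
finger_gap: 0.0249
```

```bash
python3 plan.py LR pick@0 pick@50 z370 bin@90
```

```text
t 5.22 F [-29.2  -0.9  22.5] gap 24.9 q [  51.   37.  -48.  133.  117.   21. -105.]
pick@0 N 1 to [ 0.473 -0.084  0.194] lin [0.027, -0.005, 0.008] dr [-0.002, -0.01, -0.002] | mm 7.2 deg 0.6
pick@50 N 1 to [ 0.448 -0.084  0.237] lin [-0.1, 0.0, 0.173] dr [0.0, 0.0, 0.0] | mm 50.0 deg 0.0
z370 N 3 to [ 0.448 -0.084  0.37 ] lin [0.0, 0.0, 0.177] dr [0.0, 0.0, 0.0] | mm 132.6 deg 0.0
bin@90 N 6 to [ 0.492 -0.378  0.283] lin [0.029, -0.196, -0.058] dr [-0.015, 0.082, 0.057] | mm 309.3 deg 36.4
```

Force says the lower fingertip is bearing on the ledge, so the surface is a few mm higher than fitted. I'll open a little and rise 8 mm along the normal.

arm_command(hand=[0.2,0.2,0.2,0.2], linear=[[0.013,-0.005,0.025],[0,0,0.01],[0,0,0],[0,0,0]], dr=[[0,-0.01,0],[0,0,0],[0,0,0],[0,0,0]])

```text
t: 5.72
tool_pos: [0.4766, -0.0854, 0.2034]
eef_rot: [[0.51, 0.114, 0.853], [0.001, 0.991, -0.133], [-0.86, 0.069, 0.505]]
force: [0.1, -0.0, 0.2]
finger_gap: 0.037
```

```bash
python3 plan.py LR pick@0 pick@6;  python3 - <<'E'
from station import *
from h import *
im={n:snapshot(n) for n in C}
a=cv2.resize(im["top"][190:265,275:405],(520,300),interpolation=cv2.INTER_CUBIC)
b=cv2.resize(im["side"][180:280,280:400],(720,600),interpolation=cv2.INTER_CUBIC)
cv2.imwrite("pics/v6.png",b);cv2.imwrite("pics/v6t.png",a)
E
```

```text
t 5.72 F [ 0.1 -0.   0.2] gap 37.0 q [  51.   35.  -49.  132.  116.   20. -105.]
pick@0 N 1 to [ 0.473 -0.084  0.194] lin [-0.013, 0.004, -0.037] dr [0.0, 0.011, -0.001] | mm 9.9 deg 0.7
pick@6 N 1 to [ 0.47  -0.084  0.199] lin [-0.012, 0.0, 0.021] dr [0.0, 0.0, 0.0] | mm 6.0 deg 0.0
```

View pics/v6.png

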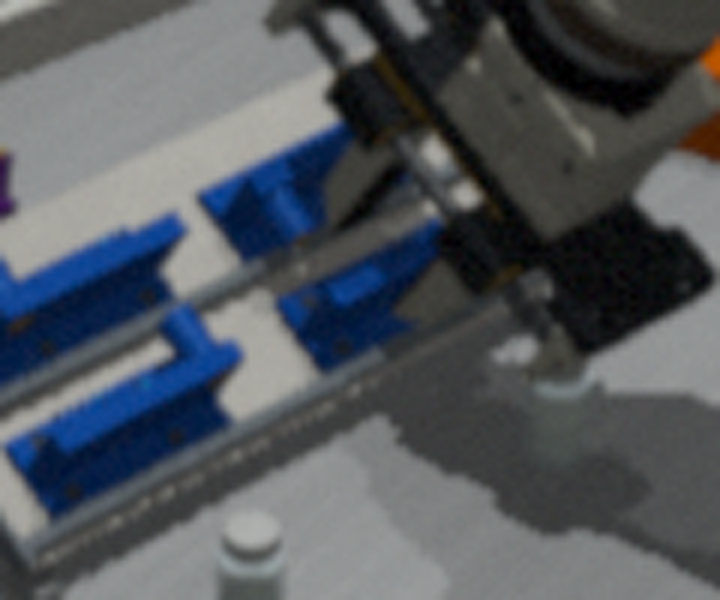

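Lower-right bracket still upright and straddled (crop ~(370,300)); UR untouched. I'll close at 6 mm above the nominal height.

arm_command(hand=[0.2,0.2,0.6,0.95,0.95,0.95], linear=[[-0.025,0.004,-0.016],[0,0,0],[0,0,0],[0,0,0],[0,0,0],[0,0,0]], dr=[[0,0.011,-0.001],[0,0,0],[0,0,0],[0,0,0],[0,0,0],[0,0,0]])

```text
t: 6.58
tool_pos: [0.47, -0.0843, 0.1993]
eef_rot: [[0.5, 0.116, 0.858], [0.0, 0.991, -0.134], [-0.866, 0.068, 0.495]]
force: [-0.1, 0.6, -0.1]
finger_gap: 0.0101
```

```bash
python3 plan.py LR pick@6 pick@50
```

```text
t 6.58 F [-0.1  0.6 -0.1] gap 10.1 q [  51.   36.  -48.  132.  116.   20. -105.]
pick@6 N 1 to [ 0.47  -0.084  0.199] lin [0.001, -0.0, 0.0] dr [-0.0, -0.001, -0.001] | mm 0.2 deg 0.0
pick@50 N 1 to [ 0.448 -0.084  0.237] lin [-0.088, 0.0, 0.152] dr [0.0, 0.0, 0.0] | mm 44.0 deg 0.0
```

arm_command(hand=[0.95,0.95,0.95,0.95,0.95], linear=[[-0.02,0,0.034],[-0.022,0,0.038],[-0.022,0,0.038],[-0.022,0,0.038],[0,0,0]], dr=[[0,0,0],[0,0,0],[0,0,0],[0,0,0],[0,0,0]])

```text
t: 7.2
tool_pos: [0.4483, -0.0844, 0.2372]
eef_rot: [[0.501, 0.116, 0.858], [-0.001, 0.991, -0.134], [-0.866, 0.066, 0.496]]
force: [0.0, -0.6, -0.4]
finger_gap: 0.01
```

```bash
python3 plan.py LR z340 bin@150 bin@20; python3 -c "
from station import *;import cv2
cv2.imwrite('pics/s2.png',snapshot('side'))"
```

```text
t 7.2 F [ 0.  -0.6 -0.4] gap 10.0 q [ 51.  27. -48. 135. 107.  14. -99.]
z340 N 2 to [ 0.448 -0.084  0.34 ] lin [0.0, 0.0, 0.206] dr [0.0, 0.0, 0.0] | mm 102.8 deg 0.0
bin@150 N 6 to [ 0.492 -0.378  0.343] lin [0.029, -0.196, 0.002] dr [-0.015, 0.083, 0.056] | mm 296.8 deg 36.4
bin@20 N 3 to [ 0.492 -0.378  0.213] lin [0.0, 0.0, -0.173] dr [0.0, 0.0, 0.0] | mm 130.0 deg 0.0
```

arm_command(hand=[0.95,0.95,0.95,0.95,0.95,0.95,0.95,0.95], linear=[[0,0,0.137],[0,0,0.137],[0,0,0.137],[0.025,-0.168,0.002],[0.025,-0.168,0.002],[0.025,-0.168,0.002],[0.025,-0.168,0.002],[0.025,-0.168,0.002]], dr=[[0,0,0],[0,0,0],[0,0,0],[-0.013,0.071,0.048],[-0.013,0.071,0.048],[-0.013,0.071,0.048],[-0.013,0.071,0.048],[-0.013,0.071,0.048]])

```text
t: 8.25
tool_pos: [0.4794, -0.2968, 0.3082]
eef_rot: [[0.146, -0.118, 0.982], [0.009, 0.993, 0.118], [-0.989, -0.008, 0.147]]
force: [0.7, -0.6, -0.3]
finger_gap: 0.01
```

```bash
python3 plan.py LR bin@150 bin@20
```

```text
t 8.25 F [ 0.7 -0.6 -0.3] gap 10.0 q [ 81.  44. -70. 108.  48.  55.  -2.]
bin@150 N 2 to [ 0.492 -0.378  0.343] lin [0.025, -0.162, 0.07] dr [-0.008, 0.07, 0.052] | mm 89.1 deg 10.5
bin@20 N 3 to [ 0.492 -0.378  0.213] lin [0.0, 0.0, -0.173] dr [0.0, 0.0, 0.0] | mm 130.0 deg 0.0
```

arm_command(hand=[0.95,0.95,0.95,0.95,0.95,0.95,0.95], linear=[[0.025,-0.162,0.07],[0.025,-0.162,0.07],[0,0,0],[0,0,-0.147],[0,0,-0.147],[0,0,-0.147],[0,0,0]], dr=[[-0.008,0.07,0.052],[-0.008,0.07,0.052],[0,0,0],[0,0,0],[0,0,0],[0,0,0],[0,0,0]])

```text
t: 9.12
tool_pos: [0.4906, -0.3745, 0.2304]
eef_rot: [[-0.002, -0.227, 0.974], [0.003, 0.974, 0.227], [-1.0, 0.004, -0.001]]
force: [0.0, -0.3, -1.2]
finger_gap: 0.0099
```

```bash
python3 plan.py LR bin@40 bin@10 bin@0;  python3 - <<'E'
from station import *
from h import *
im={n:snapshot(n) for n in C}
a=cv2.resize(im["top"][200:310,400:520],(400,367),interpolation=cv2.INTER_CUBIC)
b=cv2.resize(im["side"][140:250,360:480],(400,367),interpolation=cv2.INTER_CUBIC)
cv2.imwrite("pics/v7.png",np.hstack([a,b]))
E
```

```text
t 9.12 F [ 0.  -0.3 -1.2] gap 9.9 q [ 77.  54. -62. 100.  54.  62.   9.]
bin@40 N 1 to [ 0.492 -0.378  0.233] lin [0.006, -0.014, 0.011] dr [-0.003, -0.002, -0.0] | mm 4.5 deg 0.2
bin@10 N 1 to [ 0.492 -0.378  0.203] lin [0.0, 0.0, -0.12] dr [0.0, 0.0, 0.0] | mm 30.0 deg 0.0
bin@0 N 1 to [ 0.492 -0.378  0.193] lin [0.0, 0.0, -0.04] dr [0.0, 0.0, 0.0] | mm 10.0 deg 0.0
```

View pics/v7.png

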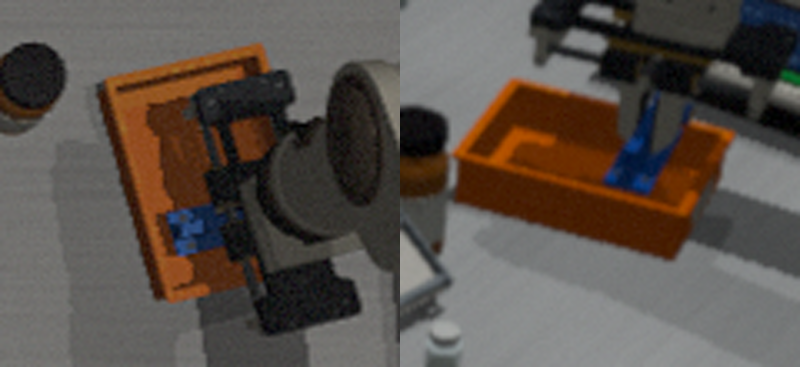

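arm_command(hand=[0.95,0.95,0.95,0.95,0.95], linear=[[0.006,-0.014,0],[0,0,-0.04],[0,0,-0.04],[0,0,-0.028],[0,0,0]], dr=[[-0.003,-0.002,0],[0,0,0],[0,0,0],[0,0,0],[0,0,0]])

```text
t: 9.85
tool_pos: [0.4934, -0.3791, 0.2058]
eef_rot: [[0.004, -0.226, 0.974], [-0.003, 0.974, 0.226], [-1.0, -0.004, 0.003]]
force: [-0.4, -0.0, -0.4]
finger_gap: 0.0101
```

arm_command(hand=[0.95,0.95,0.95], linear=[[0,0,-0.008],[0,0,-0.006],[0,0,0]], dr=[[0,0,0],[0,0,0],[0,0,0]])

```text
t: 10.22
tool_pos: [0.4937, -0.3793, 0.2032]
eef_rot: [[0.005, -0.226, 0.974], [-0.004, 0.974, 0.226], [-1.0, -0.005, 0.004]]
force: [-0.7, -0.7, 0.1]
finger_gap: 0.0101
```

arm_command(hand=[0.95,0.95], linear=[[0,0,-0.006],[0,0,0]], dr=[[0,0,0],[0,0,0]])

```text
t: 10.48
tool_pos: [0.4937, -0.3793, 0.2016]
eef_rot: [[0.005, -0.226, 0.974], [-0.004, 0.974, 0.226], [-1.0, -0.005, 0.004]]
force: [-0.2, -0.5, -1.1]
finger_gap: 0.0098
```

```bash
python3 plan.py LR bin@6 bin@0
```

```text
t 10.47 F [-0.2 -0.5 -1.1] gap 9.8 q [ 75.  56. -60.  99.  56.  60.   8.]
bin@6 N 1 to [ 0.492 -0.378  0.199] lin [-0.006, 0.006, -0.011] dr [0.004, 0.005, 0.0] | mm 3.4 deg 0.4
bin@0 N 1 to [ 0.492 -0.378  0.193] lin [0.0, 0.0, -0.024] dr [0.0, 0.0, 0.0] | mm 6.0 deg 0.0
```

arm_command(hand=[0.95,0.95], linear=[[-0.003,0.003,-0.006],[0,0,0]], dr=[[0.004,0.005,0],[0,0,0]])

```text
t: 10.72
tool_pos: [0.4929, -0.3785, 0.2]
eef_rot: [[-0.001, -0.226, 0.974], [0.001, 0.974, 0.226], [-1.0, 0.001, -0.001]]
force: [-0.5, 0.0, -0.3]
finger_gap: 0.0097
```

arm_command(hand=[0.95,0.95], linear=[[0,0,-0.006],[0,0,0]], dr=[[0,0,0],[0,0,0]])

```text
t: 10.98
tool_pos: [0.4929, -0.3786, 0.1986]
eef_rot: [[-0.001, -0.226, 0.974], [0.0, 0.974, 0.226], [-1.0, 0.001, -0.0]]
force: [-0.1, 0.1, -0.6]
finger_gap: 0.0099
```

arm_command(hand=[0.95,0.95], linear=[[0,0,-0.006],[0,0,0]], dr=[[0,0,0],[0,0,0]])

```text
t: 11.22
tool_pos: [0.493, -0.3786, 0.1971]
eef_rot: [[-0.0, -0.226, 0.974], [0.0, 0.974, 0.226], [-1.0, 0.0, -0.0]]
force: [-0.2, -0.1, -0.0]
finger_gap: 0.0103
```

arm_command(hand=[0.95,0.95], linear=[[0,0,-0.006],[0,0,0]], dr=[[0,0,0],[0,0,0]])

```text
t: 11.48
tool_pos: [0.4931, -0.3789, 0.1962]
eef_rot: [[0.0, -0.226, 0.974], [-0.0, 0.974, 0.226], [-1.0, -0.0, -0.0]]
force: [-0.6, -0.7, 4.2]
finger_gap: 0.0101
```

arm_command(hand=[0.95,0.95], linear=[[0,0,-0.006],[0,0,0]], dr=[[0,0,0],[0,0,0]])

```text
t: 11.72
tool_pos: [0.4932, -0.3794, 0.1948]
eef_rot: [[0.0, -0.225, 0.974], [-0.001, 0.974, 0.225], [-1.0, -0.001, 0.0]]
force: [-0.2, -2.6, 4.4]
finger_gap: 0.0098
```

arm_command(hand=[0.95,0.95], linear=[[0,0,-0.006],[0,0,0]], dr=[[0,0,0],[0,0,0]])

```text
t: 11.98
tool_pos: [0.4932, -0.3799, 0.1935]
eef_rot: [[0.001, -0.225, 0.974], [-0.002, 0.974, 0.225], [-1.0, -0.002, 0.0]]
force: [0.3, -2.7, 4.0]
finger_gap: 0.0098
```

arm_command(hand=[0.95,0.95], linear=[[0,0,-0.006],[0,0,0]], dr=[[0,0,0],[0,0,0]])

```text
t: 12.22
tool_pos: [0.4933, -0.3799, 0.1928]
eef_rot: [[0.001, -0.225, 0.974], [-0.003, 0.974, 0.225], [-1.0, -0.003, -0.0]]
force: [-2.5, -2.7, 11.1]
finger_gap: 0.0097
```

```bash
python3 plan.py LR bin@0;  python3 - <<'E'
from station import *
from h import *
im={n:snapshot(n) for n in C}
a=cv2.resize(im["top"][200:310,400:520],(400,367),interpolation=cv2.INTER_CUBIC)
b=cv2.resize(im["side"][150:230,380:470],(400,367),interpolation=cv2.INTER_CUBIC)
cv2.imwrite("pics/v8.png",np.hstack([a,b]))
E
```

```text
t 12.22 F [-2.5 -2.7 11.1] gap 9.7 q [ 75.  57. -60.  99.  57.  60.   7.]
bin@0 N 1 to [ 0.492 -0.378  0.193] lin [-0.005, 0.008, 0.001] dr [0.003, 0.001, 0.001] | mm 2.4 deg 0.2
```

View pics/v8.png

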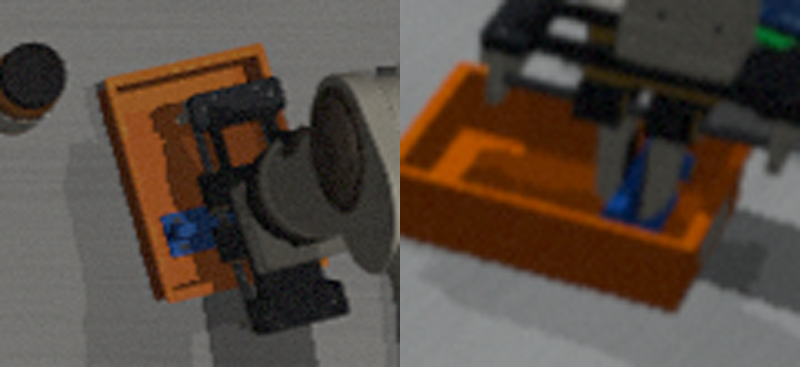

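Contact force shows the bracket seated on the floor of the orange bin (v8 left ~(190,232)). Release and lift.

arm_command(hand=[0.95,0.6,0.3,0.3,0.3,0.3,0.3,0.3], linear=[[0,0,0.004],[0,0,0],[0,0,0],[0,0,0],[0,0,0.03],[0,0,0.15],[0,0,0.24],[0,0,0.24]], dr=[[0,0,0],[0,0,0],[0,0,0],[0,0,0],[0,0,0],[0,0,0],[0,0,0],[0,0,0]])

```text
t: 13.32
tool_pos: [0.4928, -0.3783, 0.3591]
eef_rot: [[-0.0, -0.227, 0.974], [0.001, 0.974, 0.227], [-1.0, 0.001, -0.0]]
force: [1.8, -1.7, -0.1]
finger_gap: 0.0319
```

```bash
python3 plan.py LL p/480,50,310 pick@50 pick@7;  python3 - <<'E'
from station import *
from h import *
im={n:snapshot(n) for n in C}
a=cv2.resize(im["top"][200:310,400:520],(400,367),interpolation=cv2.INTER_CUBIC)
b=cv2.resize(im["side"][150:230,380:470],(400,367),interpolation=cv2.INTER_CUBIC)
cv2.imwrite("pics/v9.png",np.hstack([a,b]))
E
```

```text
t 13.32 F [ 1.8 -1.7 -0.1] gap 31.9 q [ 80.  46. -70.  95.  45.  72.  14.]
p/480,50,310 N 8 to [0.48 0.05 0.31] lin [-0.006, 0.214, -0.025] dr [0.011, -0.062, -0.042] | mm 431.3 deg 36.4
pick@50 N 2 to [0.464 0.052 0.247] lin [-0.031, 0.005, -0.127] dr [0.0, 0.0, 0.0] | mm 65.2 deg 0.0
pick@7 N 1 to [0.486 0.052 0.21 ] lin [0.086, 0.0, -0.149] dr [0.0, 0.0, 0.0] | mm 43.0 deg 0.0
```

View pics/v9.png

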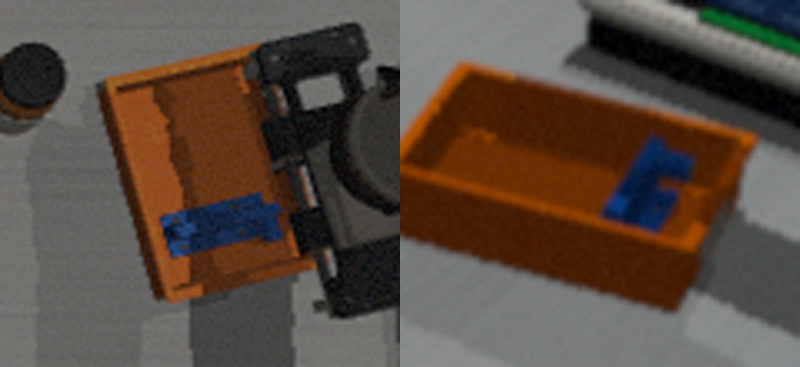

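LR stands upright in the orange bin (v9 left ~(220,225)). Next is LL.

arm_command(hand=[0.1,0.1,0.1,0.1,0.1,0.1,0.1,0.1], linear=[[-0.006,0.214,-0.025],[-0.006,0.214,-0.025],[-0.006,0.214,-0.025],[-0.006,0.214,-0.025],[-0.006,0.214,-0.025],[-0.006,0.214,-0.025],[-0.006,0.214,-0.025],[-0.006,0.214,-0.025]], dr=[[0.011,-0.062,-0.042],[0.011,-0.062,-0.042],[0.011,-0.062,-0.042],[0.011,-0.062,-0.042],[0.011,-0.062,-0.042],[0.011,-0.062,-0.042],[0.011,-0.062,-0.042],[0.011,-0.062,-0.042]])

```text
t: 14.42
tool_pos: [0.4817, 0.0327, 0.3085]
eef_rot: [[0.481, 0.103, 0.87], [-0.003, 0.993, -0.116], [-0.876, 0.053, 0.479]]
force: [0.3, 0.0, -0.5]
finger_gap: 0.0417
```

```bash
python3 plan.py LL p/480,50,310 pick@50 pick@7
```

```text
t 14.43 F [ 0.3  0.  -0.5] gap 41.7 q [ 40.  20. -55. 129.  66.  22. -74.]
p/480,50,310 N 1 to [0.48 0.05 0.31] lin [-0.007, 0.069, 0.006] dr [0.012, -0.02, -0.015] | mm 17.4 deg 1.7
pick@50 N 2 to [0.464 0.052 0.247] lin [-0.031, 0.005, -0.127] dr [0.0, 0.0, 0.0] | mm 65.2 deg 0.0
pick@7 N 1 to [0.486 0.052 0.21 ] lin [0.086, 0.0, -0.149] dr [0.0, 0.0, 0.0] | mm 43.0 deg 0.0
```

arm_command(hand=[0.1,0.1,0.1,0.1,0.1,0.1], linear=[[-0.007,0.069,0.006],[0,0,0],[-0.021,0.003,-0.085],[-0.021,0.003,-0.085],[-0.021,0.003,-0.085],[0,0,0]], dr=[[0.012,-0.02,-0.015],[0,0,0],[0,0,0],[0,0,0],[0,0,0],[0,0,0]])

```text
t: 15.18
tool_pos: [0.4641, 0.0488, 0.2444]
eef_rot: [[0.494, 0.119, 0.861], [-0.002, 0.991, -0.136], [-0.869, 0.066, 0.49]]
force: [-0.4, -0.6, 1.5]
finger_gap: 0.0409
```

```bash
python3 plan.py LL pick@50 pick@7
```

```text
t 15.18 F [-0.4 -0.6  1.5] gap 40.9 q [  28.   25.  -44.  133.   97.   22. -108.]
pick@50 N 1 to [0.464 0.052 0.247] lin [0.001, 0.014, 0.009] dr [0.001, -0.007, 0.002] | mm 4.3 deg 0.4
pick@7 N 1 to [0.486 0.052 0.21 ] lin [0.086, 0.0, -0.149] dr [0.0, 0.0, 0.0] | mm 43.0 deg 0.0
```

arm_command(hand=[0.1,0.1,0.1,0.1,0.1,0.1], linear=[[0.001,0.014,0.009],[0.022,0,-0.037],[0.022,0,-0.037],[0.022,0,-0.037],[0.016,0,-0.03],[0,0,0]], dr=[[0.001,-0.007,0.002],[0,0,0],[0,0,0],[0,0,0],[0,0,0],[0,0,0]])

```text
t: 15.92
tool_pos: [0.4862, 0.0534, 0.2131]
eef_rot: [[0.504, 0.116, 0.856], [0.001, 0.991, -0.135], [-0.864, 0.069, 0.499]]
force: [-0.1, 0.0, -0.1]
finger_gap: 0.0413
```

```bash
python3 plan.py LL pick@7 pick@52
```

```text
t 15.93 F [-0.1  0.  -0.1] gap 41.3 q [  27.   32.  -44.  131.  107.   26. -116.]
pick@7 N 1 to [0.486 0.052 0.21 ] lin [-0.001, -0.004, -0.014] dr [-0.001, 0.005, -0.0] | mm 3.7 deg 0.3
pick@52 N 1 to [0.463 0.052 0.248] lin [-0.09, 0.0, 0.156] dr [0.0, 0.0, 0.0] | mm 45.0 deg 0.0
```

arm_command(hand=[0.1,0.1,0.6,0.95,0.95,0.95,0.95], linear=[[-0.001,-0.004,-0.014],[0,0,0],[0,0,0],[0,0,0],[0,0,0],[0,0,0],[0,0,0]], dr=[[0,0.005,0],[0,0,0],[0,0,0],[0,0,0],[0,0,0],[0,0,0],[0,0,0]])

```text
t: 16.8
tool_pos: [0.4855, 0.0526, 0.2095]
eef_rot: [[0.5, 0.116, 0.859], [0.001, 0.991, -0.134], [-0.866, 0.068, 0.495]]
force: [-0.4, 0.5, 1.9]
finger_gap: 0.0099
```

```bash
python3 plan.py LL pick@7 pick@52 z375 bin@172 bin@40
```

```text
t 16.8 F [-0.4  0.5  1.9] gap 9.9 q [  27.   32.  -44.  131.  107.   26. -116.]
pick@7 N 1 to [0.486 0.052 0.21 ] lin [0.002, -0.001, 0.0] dr [-0.001, -0.001, -0.001] | mm 0.5 deg 0.1
pick@52 N 1 to [0.463 0.052 0.248] lin [-0.09, 0.0, 0.156] dr [0.0, 0.0, 0.0] | mm 45.0 deg 0.0
z375 N 3 to [0.463 0.052 0.375] lin [0.0, 0.0, 0.169] dr [0.0, 0.0, 0.0] | mm 126.5 deg 0.0
bin@172 N 6 to [0.581 0.349 0.365] lin [0.078, 0.198, -0.007] dr [-0.004, 0.083, 0.016] | mm 319.5 deg 30.5
bin@40 N 3 to [0.581 0.349 0.233] lin [0.0, 0.0, -0.176] dr [0.0, 0.0, 0.0] | mm 132.0 deg 0.0
```

arm_command(hand=[0.95,0.95,0.95,0.95,0.95,0.95,0.95,0.95], linear=[[-0.022,0,0.039],[-0.022,0,0.039],[-0.022,0,0.039],[-0.022,0,0.039],[0,0,0],[0.01,0,0.169],[0.01,0,0.169],[0.01,0,0.169]], dr=[[0,0,0],[0,0,0],[0,0,0],[0,0,0],[0,0,0],[0,0,0],[0,0,0],[0,0,0]])

```text
t: 17.8
tool_pos: [0.4697, 0.0501, 0.3484]
eef_rot: [[0.495, 0.122, 0.86], [-0.008, 0.991, -0.136], [-0.869, 0.061, 0.491]]
force: [0.6, -0.9, -1.1]
finger_gap: 0.0096
```

arm_command(hand=[0.95], linear=[[0,0,0]], dr=[[0,0,0]])

```text
t: 17.92
tool_pos: [0.4713, 0.0498, 0.3504]
eef_rot: [[0.501, 0.124, 0.857], [-0.009, 0.99, -0.138], [-0.866, 0.062, 0.497]]
force: [-0.5, -0.5, -1.2]
finger_gap: 0.0097
```

```bash
python3 plan.py LL z385 bin@172 bin@40
```

```text
t 17.93 F [-0.5 -0.5 -1.2] gap 9.7 q [ 40.  12. -56. 128.  49.  22. -63.]
z385 N 1 to [0.471 0.05  0.385] lin [0.0, 0.0, 0.138] dr [0.0, 0.0, 0.0] | mm 34.6 deg 0.0
bin@172 N 6 to [0.581 0.349 0.365] lin [0.073, 0.2, -0.013] dr [-0.003, 0.083, 0.017] | mm 319.6 deg 30.6
bin@40 N 3 to [0.581 0.349 0.233] lin [0.0, 0.0, -0.176] dr [0.0, 0.0, 0.0] | mm 132.0 deg 0.0
```

arm_command(hand=[0.95,0.95,0.95,0.95], linear=[[0,0,0.045],[0,0,0.045],[0,0.05,0.045],[0,0.1,0.045]], dr=[[-0.004,0.12,0.025],[-0.004,0.12,0.025],[-0.004,0.12,0.025],[-0.004,0.12,0.025]])

```text
t: 18.42
tool_pos: [0.4701, 0.0858, 0.392]
eef_rot: [[0.012, 0.036, 0.999], [-0.0, 0.999, -0.036], [-1.0, 0.0, 0.012]]
force: [-0.1, 0.7, -0.9]
finger_gap: 0.0099
```

```bash
python3 plan.py LL bin@172 bin@40
```

```text
t 18.43 F [-0.1  0.7 -0.9] gap 9.9 q [ 43.  22. -67. 113.  24.  60. -38.]
bin@172 N 6 to [0.581 0.349 0.365] lin [0.074, 0.176, -0.018] dr [-0.0, 0.002, 0.0] | mm 287.2 deg 0.7
bin@40 N 3 to [0.581 0.349 0.233] lin [0.0, 0.0, -0.176] dr [0.0, 0.0, 0.0] | mm 132.0 deg 0.0
```

arm_command(hand=[0.95,0.95,0.95,0.95,0.95,0.95,0.95], linear=[[0,0.21,0],[0,0.21,0],[0,0.21,0],[0.11,0.21,0],[0.11,0.212,0],[0.11,0,-0.05],[0.11,0,-0.058]], dr=[[0,0.006,0],[0,0.006,0],[0,0,0],[0,0,0],[0,0,0],[0,0,0],[0,0,0]])

```text
t: 19.3
tool_pos: [0.5804, 0.3519, 0.363]
eef_rot: [[0.005, 0.031, 0.999], [-0.001, 1.0, -0.031], [-1.0, -0.001, 0.005]]
force: [-0.3, -0.1, -0.4]
finger_gap: 0.0097
```

```bash
python3 plan.py LL bin@172 bin@40
```

```text
t 19.3 F [-0.3 -0.1 -0.4] gap 9.7 q [  1.  43. -54.  86.  36.  70. -61.]
bin@172 N 1 to [0.581 0.349 0.365] lin [0.003, -0.011, 0.008] dr [0.001, 0.005, -0.003] | mm 3.4 deg 0.4
bin@40 N 3 to [0.581 0.349 0.233] lin [0.0, 0.0, -0.176] dr [0.0, 0.0, 0.0] | mm 132.0 deg 0.0
```

arm_command(hand=[0.95,0.95,0.95,0.95,0.95,0.95], linear=[[-0.016,-0.011,0],[0,0,-0.176],[0,0,-0.176],[0,0,-0.16],[0,0,-0.06],[0,0,0]], dr=[[0.001,0.005,-0.003],[0,0,0],[0,0,0],[0,0,0],[0,0,0],[0,0,0]])

```text
t: 20.05
tool_pos: [0.5752, 0.3479, 0.2223]
eef_rot: [[-0.002, 0.035, 0.999], [0.003, 0.999, -0.035], [-1.0, 0.003, -0.002]]
force: [-0.2, -0.7, -0.9]
finger_gap: 0.0099
```

```bash
python3 plan.py LL bin@5;  python3 - <<'E'
from station import *
from h import *
im={n:snapshot(n) for n in C}
a=cv2.resize(im["top"][200:310,150:270],(400,367),interpolation=cv2.INTER_CUBIC)
b=cv2.resize(im["side"][280:410,150:290],(400,367),interpolation=cv2.INTER_CUBIC)
cv2.imwrite("pics/v10.png",np.hstack([a,b]))
E
```

```text
t 20.05 F [-0.2 -0.7 -0.9] gap 9.9 q [ -2.  51. -49.  91.  43.  58. -66.]
bin@5 N 1 to [0.581 0.349 0.198] lin [0.023, 0.006, -0.097] dr [-0.003, -0.002, 0.0] | mm 25.0 deg 0.2
```

View pics/v10.png

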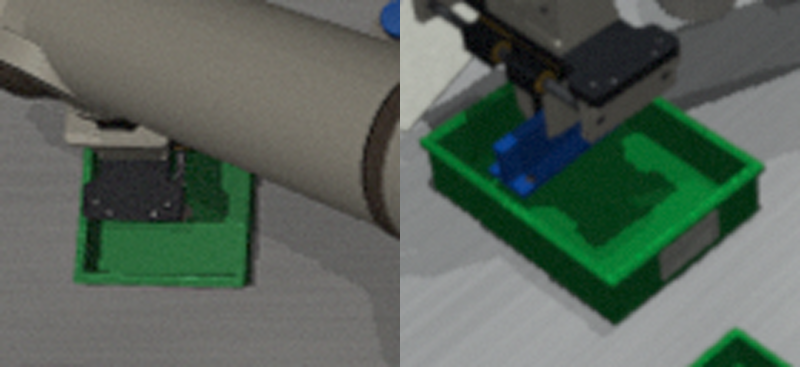

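LL's bracket is inside the green bin's far half (v10 right ~(530,155)), and the bottle cap is where it was. Lower it.

arm_command(hand=[0.95,0.95,0.95,0.95,0.95], linear=[[0,0,-0.04],[0,0,-0.02],[0,0,-0.012],[0,0,-0.012],[0,0,0]], dr=[[-0.003,-0.002,0],[0,0,0],[0,0,0],[0,0,0],[0,0,0]])

```text
t: 20.78
tool_pos: [0.5765, 0.3474, 0.205]
eef_rot: [[0.003, 0.036, 0.999], [-0.001, 0.999, -0.036], [-1.0, -0.0, 0.003]]
force: [-4.3, -5.8, 17.3]
finger_gap: 0.01
```

arm_command(hand=[0.95,0.95], linear=[[0,0,-0.006],[0,0,0]], dr=[[0,0,0],[0,0,0]])

```text
t: 21.02
tool_pos: [0.5765, 0.3476, 0.2047]
eef_rot: [[0.004, 0.036, 0.999], [-0.001, 0.999, -0.036], [-1.0, -0.0, 0.004]]
force: [-6.0, -8.0, 24.0]
finger_gap: 0.0097
```

arm_command(hand=[0.95,0.95], linear=[[0,0,-0.006],[0,0,0]], dr=[[0,0,0],[0,0,0]])

```text
t: 21.28
tool_pos: [0.5764, 0.3482, 0.2037]
eef_rot: [[0.004, 0.036, 0.999], [0.0, 0.999, -0.036], [-1.0, 0.001, 0.004]]
force: [-7.6, -7.6, 26.4]
finger_gap: 0.0102
```

arm_command(hand=[0.95,0.95], linear=[[0,0,0.03],[0,0,0]], dr=[[0,0,0],[0,0,0]])

```text
t: 21.52
tool_pos: [0.5763, 0.3481, 0.2073]
eef_rot: [[0.003, 0.036, 0.999], [0.003, 0.999, -0.036], [-1.0, 0.003, 0.002]]
force: [-0.3, -0.7, -0.6]
finger_gap: 0.0096
```

```bash
python3 plan.py LL bin@5;  python3 - <<'E'
from station import *
from h import *
from plan import D
im=snapshot("side")
s=read_state();Rt=np.array(s["eef_rot"]);p=np.array(s["tool_pos"])
# bracket model for grip height g (mm over underside): own z=-tool x, boss +x world side, boss end -y
o=[]
for k in(0,1):
    I=cv2.resize(im,None,fx=5,fy=5,interpolation=cv2.INTER_CUBIC)
    if k:
        z=-Rt[:,0];x=-Rt[:,1];Rm=np.c_[x,np.cross(z,x),z];c=p+Rt[:,0]*.159-z*.011
        for P in bracket(1):cv2.polylines(I,[np.round(cv2.convexHull(proj(P@Rm.T+c,"side").astype(np.float32))*5+2).astype(np.int32)],True,(0,255,255))
    o.append(cv2.resize(I[290*5:380*5,165*5:245*5],(400,450)))
cv2.imwrite("pics/v11.png",np.hstack(o))
E
```

```text
t 21.52 F [-0.3 -0.7 -0.6] gap 9.6 q [ -2.  52. -48.  92.  44.  57. -66.]
bin@5 N 1 to [0.581 0.349 0.198] lin [0.019, 0.005, -0.037] dr [-0.003, 0.002, 0.001] | mm 10.6 deg 0.2
```

View pics/v11.png

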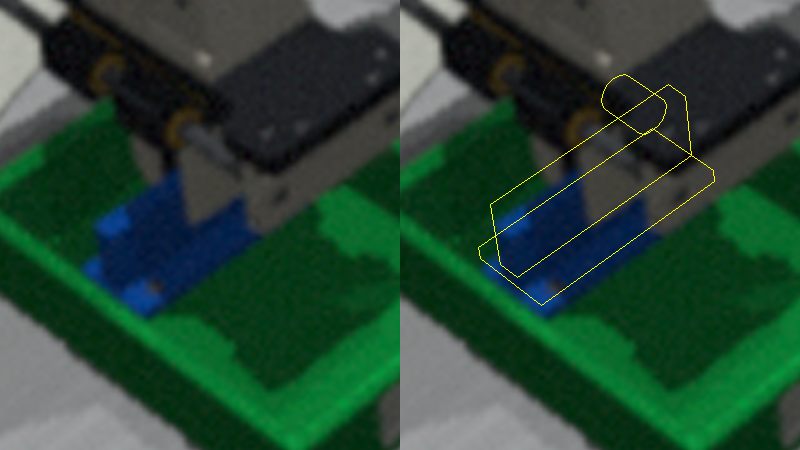

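```bash
cat > binz.py <<'E'
from h import *
import json
D=json.load(open("fit.json"));im={n:cv2.imread(f"pics/{n}0.png") for n in C}
for nm,lo,hi in(("green_bin",50,85),("orange_bin",5,18)):
    o={};x0=D[nm]
    for n in C:
        m=hue(im[n],lo,hi,100,20);lab,L,st,ct=cv2.connectedComponentsWithStats(m);c=proj(np.r_[x0[:2],.02],n)[0]
        i=1+min(range(lab-1),key=lambda i:np.hypot(*(ct[i+1]-c))+(1e4 if st[i+1,4]<800 else 0))
        m=np.where(L==i,255,0).astype(np.uint8);cs,_=cv2.findContours(m,0,1);m[:]=0
        cv2.drawContours(m,[max(cs,key=cv2.contourArea)],-1,255,-1)
        if n=="side" and nm[0]=="g": m=cv2.morphologyEx(m,cv2.MORPH_CLOSE,np.ones((25,25)))
        o[n]=cv2.GaussianBlur(m,(0,0),1.2).astype(float)
    def g(q,per=False):
        Rm=R.from_euler("z",q[2]).as_matrix();s=[]
        for n in C:
            I=np.zeros((480,640),np.uint8);draw([box(-90,90,-65,65,0,45),box(-93,93,-68,68,41,45)],Rm,np.r_[q[:2],q[3]],n,I);s.append(cost(I,o[n]))
        return s if per else sum(s)
    q=np.r_[x0,0.]
    for k in range(3):
        r=minimize(g,q,method="Nelder-Mead",options=dict(initial_simplex=np.vstack([q]+[q+np.eye(4)[i]*(.01 if i!=2 else .05) for i in range(4)])));q=r.x
    print(nm,np.round(q,4),np.round(g(q,1),1),"z=0:",np.round(g(np.r_[x0,0],1),1))
E
python3 binz.py
```

```text
green_bin [ 0.5392  0.3502 -0.0363 -0.0017] [10.9 12.4] z=0: [10.1 15.5]
orange_bin [ 0.5335 -0.369   0.2329 -0.0014] [3.9 8.3] z=0: [4.  8.8]
```

```bash
cat > hold.py <<'E'
from h import *
from station import *
im=snapshot("side");s=read_state();Rt=np.array(s["eef_rot"]);p=np.array(s["tool_pos"])
I=im.astype(int);m=np.where(I[...,0]-np.maximum(I[...,2],I[...,1])>8,255,0).astype(np.uint8)
roi=np.zeros_like(m);roi[315:356,178:222]=255;m&=roi
rows,cols=np.nonzero(m);print(len(rows),rows.min(),rows.max(),cols.min(),cols.max())
# weight: ignore gripper pixels (greyish/dark, not green, not blue) 
hsv=cv2.cvtColor(im,cv2.COLOR_BGR2HSV);green=((hsv[...,0]>45)&(hsv[...,0]<90)&(hsv[...,1]>90))
w=cv2.dilate(((m>0)|(green&(roi>0))).astype(np.uint8),np.ones((1,1))).astype(float)
ob=cv2.GaussianBlur(m,(0,0),.8).astype(float)
z=-Rt[:,0];x=-Rt[:,1];R0=np.c_[x,np.cross(z,x),z];g=p+Rt[:,0]*.159
def f(q,full=1):
    h,a,pit,roll,dy=q;Rm=R0@R.from_euler("xy",[roll,pit],degrees=True).as_matrix()
    J=np.zeros((480,640),np.uint8);draw(bracket(1)[:2],Rm,g+Rm@[a/1000,dy/1000,(19-h)/1000],"side",J)
    return (w*(cv2.GaussianBlur(J,(0,0),.8)-ob)**2).sum()/1e4
for fix in("h,a","h,a,pitch","h,a,pitch,roll"):
    k=len(fix.split(","));best=None
    for h0 in(30,40):
        F=lambda v:f(np.r_[v,np.zeros(5-k)]);v0=np.r_[h0,np.zeros(k-1)]
        for j in range(3):
            r=minimize(F,v0,method="Nelder-Mead",options=dict(initial_simplex=np.vstack([v0]+[v0+np.eye(k)[i]*4 for i in range(k)])));v0=r.x
        if best is None or r.fun<best.fun:best=r
    print(fix,np.round(best.x,1),round(best.fun,1))
for h in(30,33,36,39,41,43):print(h,round(min(f([h,a,0,0,0]) for a in range(-8,9)),1))
E
python3 hold.py
```

```text
564 324 353 182 216
h,a [39.1  2.4] 84.0
h,a,pitch [37.9  0.6 -4.5] 68.3
h,a,pitch,roll [40.2  2.  -3.3  4. ] 53.5
30 688.5
33 401.0
36 180.0
39 86.9
41 116.2
43 224.4
```

Silhouette fit puts the grip about 40 mm above the underside and near level, so the contact at z≈0.205 was the bin floor. Seat gently and release.

arm_command(hand=[0.95,0.95], linear=[[0,0,-0.008],[0,0,0]], dr=[[-0.003,0,0],[0,0,0]])

```text
t: 21.88
tool_pos: [0.5758, 0.3479, 0.2041]
eef_rot: [[0.001, 0.035, 0.999], [-0.002, 0.999, -0.035], [-1.0, -0.002, 0.001]]
force: [-0.8, 0.1, -0.3]
finger_gap: 0.01
```

arm_command(hand=[0.95,0.95], linear=[[0,0,-0.004],[0,0,0]], dr=[[0,0,0],[0,0,0]])

```text
t: 22.12
tool_pos: [0.5759, 0.348, 0.2038]
eef_rot: [[0.001, 0.035, 0.999], [-0.001, 0.999, -0.035], [-1.0, -0.001, 0.001]]
force: [-1.0, -0.6, 1.3]
finger_gap: 0.0103
```

arm_command(hand=[0.95,0.95], linear=[[0,0,-0.004],[0,0,0]], dr=[[0,0,0],[0,0,0]])

```text
t: 22.38
tool_pos: [0.5759, 0.348, 0.2038]
eef_rot: [[0.002, 0.035, 0.999], [-0.002, 0.999, -0.035], [-1.0, -0.002, 0.002]]
force: [-2.2, -2.6, 8.2]
finger_gap: 0.0098
```

arm_command(hand=[0.6,0.3,0.3,0.3,0.3,0.3,0.3,0.3], linear=[[0,0,0],[0,0,0],[0,0,0],[0,0,0],[0,0,0.03],[0,0,0.15],[0,0,0.24],[0,0,0.24]], dr=[[0,0,0],[0,0,0],[0,0,0],[0,0,0],[0,0,0],[0,0,0],[0,0,0],[0,0,0]])

```text
t: 23.38
tool_pos: [0.5758, 0.3479, 0.3697]
eef_rot: [[0.001, 0.035, 0.999], [-0.001, 0.999, -0.035], [-1.0, -0.001, 0.001]]
force: [0.9, -0.4, -0.7]
finger_gap: 0.032
```

```bash
cat > standing.py <<'E'
# upright silhouette fit of a placed bracket: bin hand bossdir(x world sign) x y yaw
import sys
from h import *
from station import *
h,bx,x,y,yaw=[float(v) for v in sys.argv[1:6]];im={n:snapshot(n) for n in C}
o={};W={}
for n in C:
    cv2.imwrite(f"pics/last_{n}.png",im[n])
    I=im[n].astype(int);m=np.where(I[...,0]-np.maximum(I[...,2],I[...,1])>8,255,0).astype(np.uint8)
    c=proj([x,y,.02],n)[0].astype(int);k=np.zeros_like(m);k[c[1]-30:c[1]+30,c[0]-32:c[0]+32]=255;m&=k
    print(n,(m>0).sum());o[n]=cv2.GaussianBlur(m,(0,0),1).astype(float);W[n]=cv2.dilate(k,np.ones((3,3)))>0
def f(q):
    B=R.from_euler("z",q[2]).as_matrix();d=-h*bx   # boss along +x*bx ; own y=h*boss -> own x = y cross z
    oy=B[:,0]*bx*h;ox=np.cross(oy,B[:,2]);Rm=np.c_[ox,oy,B[:,2]]@R.from_euler("xy",[q[4],q[5]],degrees=True).as_matrix()
    s=0
    for n in C:
        J=np.zeros((480,640),np.uint8);draw(bracket(h),Rm,np.array([q[0],q[1],q[3]+.019]),n,J)
        s+=(W[n]*(cv2.GaussianBlur(J,(0,0),1)-o[n])**2).sum()/1e5
    return s
q=np.array([x,y,yaw,.004,0,0]);st=np.array([.006,.006,.05,.004,5,5])
for k in range(4):
    r=minimize(f,q,method="Nelder-Mead",options=dict(initial_simplex=np.vstack([q]+[q+np.eye(6)[i]*st[i]*(-1)**k for i in range(6)]),maxiter=600));q=r.x
print("x y yaw z roll pitch",np.round(q,4),"cost",round(r.fun,1))
E
python3 plan.py LL bin@0; python3 standing.py 1 1 .576 .348 -.036
```

```text
t 23.38 F [ 0.9 -0.4 -0.7] gap 32.0 q [  1.  42. -55.  86.  36.  70. -61.]
bin@0 N 4 to [0.581 0.349 0.193] lin [0.005, 0.001, -0.177] dr [0.0, 0.0, 0.0] | mm 176.8 deg 0.1
top 13
side 969
x y yaw z roll pitch [5.7620e-01 3.4680e-01 7.0000e-03 4.3000e-03 9.4597e+00 2.9988e+00] cost 308.2
```

arm_command(hand=[0.1,0.1,0.1,0.1,0.1,0.1], linear=[[-0.11,-0.06,0.06],[-0.11,-0.2,0.02],[-0.1,-0.22,0],[-0.05,-0.23,0],[0,-0.23,0],[0,-0.23,0]], dr=[[0,0,0],[0,0,0],[0,0,0],[0,0,0],[0,0,0],[0,0,0]])

```text
t: 24.22
tool_pos: [0.483, 0.0537, 0.388]
eef_rot: [[0.002, 0.035, 0.999], [-0.002, 0.999, -0.035], [-1.0, -0.002, 0.002]]
force: [1.6, -0.3, 0.0]
finger_gap: 0.0412
```

```bash
python3 plan.py UR p/510,-92,335 pick@50 pick@7; python3 standing.py 1 1 .576 .348 -.036
```

```text
t 24.23 F [ 1.6 -0.3  0. ] gap 41.2 q [ 45.  24. -66. 112.  25.  60. -34.]
p/510,-92,335 N 4 to [ 0.51  -0.092  0.335] lin [0.027, -0.146, -0.053] dr [0.007, -0.124, -0.023] | mm 157.4 deg 30.4
pick@50 N 2 to [ 0.494 -0.093  0.264] lin [-0.031, -0.001, -0.142] dr [0.0, 0.0, 0.0] | mm 72.6 deg 0.0
pick@7 N 1 to [ 0.516 -0.093  0.227] lin [0.086, 0.0, -0.149] dr [0.0, 0.0, 0.0] | mm 43.0 deg 0.0
top 431
side 965
x y yaw z roll pitch [5.7700e-01 3.4600e-01 2.5300e-02 3.4000e-03 6.3727e+00 3.9440e+00] cost 38.9
```

arm_command(hand=[0.1,0.1,0.1,0.1,0.1,0.1,0.1,0.1], linear=[[0.027,-0.146,-0.053],[0.027,-0.146,-0.053],[0.027,-0.146,-0.053],[0.027,-0.146,-0.053],[0,0,0],[-0.031,-0.001,-0.142],[-0.031,-0.001,-0.142],[0,0,0]], dr=[[0.007,-0.124,-0.023],[0.007,-0.124,-0.023],[0.007,-0.124,-0.023],[0.007,-0.124,-0.023],[0,0,0],[0,0,0],[0,0,0],[0,0,0]])

```text
t: 25.32
tool_pos: [0.4976, -0.0905, 0.2754]
eef_rot: [[0.496, 0.115, 0.861], [-0.001, 0.991, -0.132], [-0.868, 0.065, 0.492]]
force: [0.3, -0.9, -0.6]
finger_gap: 0.0413
```

```bash
python3 plan.py UR pick@50 pick@7
```

```text
t 25.32 F [ 0.3 -0.9 -0.6] gap 41.3 q [ 46.  23. -43. 128.  66.  12. -60.]
pick@50 N 1 to [ 0.494 -0.093  0.264] lin [-0.012, -0.009, -0.045] dr [0.002, -0.005, -0.002] | mm 11.9 deg 0.3
pick@7 N 1 to [ 0.516 -0.093  0.227] lin [0.086, 0.0, -0.149] dr [0.0, 0.0, 0.0] | mm 43.0 deg 0.0
```

arm_command(hand=[0.1,0.1,0.1,0.1,0.1,0.1,0.1], linear=[[-0.012,-0.009,-0.045],[0,0,0],[0.02,0,-0.035],[0.02,0,-0.035],[0.02,0,-0.035],[0.018,0,-0.032],[0,0,0]], dr=[[0.002,-0.005,-0.002],[0,0,0],[0,0,0],[0,0,0],[0,0,0],[0,0,0],[0,0,0]])

```text
t: 26.2
tool_pos: [0.5155, -0.0942, 0.2316]
eef_rot: [[0.504, 0.12, 0.855], [-0.002, 0.99, -0.138], [-0.864, 0.068, 0.499]]
force: [0.1, 0.2, 0.3]
finger_gap: 0.0411
```

```bash
python3 plan.py UR pick@7
```

```text
t 26.2 F [0.1 0.2 0.3] gap 41.1 q [ 43.  30. -39. 126.  96.  13. -88.]
pick@7 N 1 to [ 0.516 -0.093  0.227] lin [0.002, 0.006, -0.019] dr [0.0, 0.004, 0.004] | mm 5.0 deg 0.3
```

arm_command(hand=[0.1,0.1,0.6,0.95,0.95,0.95,0.95], linear=[[0.002,0.006,-0.019],[0,0,0],[0,0,0],[0,0,0],[0,0,0],[0,0,0],[0,0,0]], dr=[[0,0.004,0.004],[0,0,0],[0,0,0],[0,0,0],[0,0,0],[0,0,0],[0,0,0]])

```text
t: 27.08
tool_pos: [0.5152, -0.093, 0.2262]
eef_rot: [[0.5, 0.117, 0.858], [-0.0, 0.991, -0.135], [-0.866, 0.067, 0.495]]
force: [-1.1, 0.6, 1.3]
finger_gap: 0.0101
```

arm_command(hand=[0.95,0.95,0.95,0.95,0.95,0.95,0.95,0.95], linear=[[-0.022,0,0.039],[-0.022,0,0.039],[-0.022,0,0.039],[-0.022,0,0.039],[0,0,0],[0,0,0.16],[0,0,0.16],[0,0,0.16]], dr=[[0,0,0],[0,0,0],[0,0,0],[0,0,0],[0,0,0],[0,0,0],[0,0,0],[0,0,0]])

```text
t: 28.08
tool_pos: [0.4935, -0.0937, 0.3778]
eef_rot: [[0.5, 0.119, 0.858], [-0.003, 0.991, -0.136], [-0.866, 0.066, 0.496]]
force: [1.0, -1.0, 0.3]
finger_gap: 0.0098
```

```bash
python3 plan.py UR z395 bin@172 bin@40
```

```text
t 28.07 F [ 1.  -1.   0.3] gap 9.8 q [ 75.  20. -75. 123.  41.  25. -35.]
z395 N 1 to [ 0.493 -0.094  0.395] lin [0.0, 0.0, 0.069] dr [0.0, 0.0, 0.0] | mm 17.2 deg 0.0
bin@172 N 9 to [0.497 0.352 0.365] lin [0.002, 0.198, -0.013] dr [-0.003, 0.056, 0.011] | mm 446.9 deg 30.5
bin@40 N 3 to [0.497 0.352 0.233] lin [0.0, 0.0, -0.176] dr [0.0, 0.0, 0.0] | mm 132.0 deg 0.0
```

arm_command(hand=[0.95,0.95,0.95,0.95,0.95,0.95,0.95,0.95], linear=[[0,0.05,0.018],[0,0.1,0.018],[0,0.15,0.018],[0,0.2,0.018],[0,0.2,0],[0,0.2,0],[0,0.2,0],[0,0.2,0]], dr=[[-0.006,0.126,0.025],[-0.006,0.126,0.025],[-0.006,0.126,0.025],[-0.006,0.126,0.025],[0,0,0],[0,0,0],[0,0,0],[0,0,0]])

```text
t: 29.08
tool_pos: [0.494, 0.2324, 0.3943]
eef_rot: [[-0.003, 0.032, 0.999], [-0.002, 0.999, -0.032], [-1.0, -0.002, -0.003]]
force: [-0.3, 0.3, -0.6]
finger_gap: 0.0098
```

```bash
python3 plan.py UR bin@172 bin@30
```

```text
t 29.07 F [-0.3  0.3 -0.6] gap 9.8 q [ 22.  33. -68. 104.  33.  67. -58.]
bin@172 N 3 to [0.497 0.352 0.365] lin [0.004, 0.16, -0.039] dr [0.001, -0.001, -0.001] | mm 123.3 deg 0.3
bin@30 N 3 to [0.497 0.352 0.223] lin [0.0, 0.0, -0.189] dr [0.0, 0.0, 0.0] | mm 142.0 deg 0.0
```

arm_command(hand=[0.95,0.95,0.95,0.95,0.95,0.95,0.95,0.95], linear=[[0.002,0.157,-0.039],[0.002,0.157,-0.039],[0.002,0.157,-0.039],[0,0,0],[0,0,-0.18],[0,0,-0.18],[0,0,-0.18],[0,0,0]], dr=[[0,0,0],[0,0,0],[0,0,0],[0,0,0],[0,0,0],[0,0,0],[0,0,0],[0,0,0]])

```text
t: 30.08
tool_pos: [0.4945, 0.3463, 0.2271]
eef_rot: [[-0.009, 0.031, 0.999], [-0.006, 0.999, -0.031], [-1.0, -0.006, -0.008]]
force: [0.2, 0.3, 0.2]
finger_gap: 0.0099
```

```bash
python3 plan.py UR bin@16; sed -e 's/bracket(1)/bracket(1)/; s/x=-Rt\[:,1\]/x=Rt[:,1]/; s/roi\[315:356,178:222\]/roi[300:400,150:290]/' hold.py > hold2.py; grep -n "roi\[" hold2.py
```

```text
t 30.07 F [0.2 0.3 0.2] gap 9.9 q [  0.  48. -54. 102.  46.  56. -74.]
bin@16 N 1 to [0.497 0.352 0.209] lin [0.011, 0.023, -0.073] dr [0.006, -0.008, -0.004] | mm 19.2 deg 0.6
5:roi=np.zeros_like(m);roi[300:400,150:290]=255;m&=roi
```

Now lower in small steps, watching the force.

arm_command(hand=[0.95,0.95,0.95,0.95], linear=[[0.005,0.015,0],[0,0,-0.03],[0,0,-0.03],[0,0,0]], dr=[[0.006,-0.008,-0.004],[0,0,0],[0,0,0],[0,0,0]])

```text
t: 30.58
tool_pos: [0.4963, 0.3524, 0.2155]
eef_rot: [[0.005, 0.034, 0.999], [0.005, 0.999, -0.034], [-1.0, 0.005, 0.005]]
force: [-0.7, 0.6, -0.9]
finger_gap: 0.0101
```

arm_command(hand=[0.95,0.95,0.95], linear=[[0,0,-0.008],[0,0,-0.008],[0,0,0]], dr=[[0,0,0],[0,0,0],[0,0,0]])

```text
t: 30.95
tool_pos: [0.4963, 0.3527, 0.2117]
eef_rot: [[0.005, 0.034, 0.999], [0.006, 0.999, -0.034], [-1.0, 0.006, 0.005]]
force: [0.0, 0.5, -1.4]
finger_gap: 0.0098
```

arm_command(hand=[0.95,0.95], linear=[[0,0,-0.008],[0,0,0]], dr=[[0,0,0],[0,0,0]])

```text
t: 31.2
tool_pos: [0.4963, 0.3527, 0.2096]
eef_rot: [[0.005, 0.034, 0.999], [0.005, 0.999, -0.034], [-1.0, 0.006, 0.004]]
force: [-0.2, 1.1, 0.0]
finger_gap: 0.01
```

arm_command(hand=[0.95,0.95], linear=[[0,0,-0.008],[0,0,0]], dr=[[-0.004,-0.004,0],[0,0,0]])

```text
t: 31.45
tool_pos: [0.4963, 0.3527, 0.2076]
eef_rot: [[0.009, 0.034, 0.999], [0.001, 0.999, -0.034], [-1.0, 0.001, 0.009]]
force: [0.5, -0.2, -0.9]
finger_gap: 0.0098
```

arm_command(hand=[0.95,0.95], linear=[[0,0,-0.007],[0,0,0]], dr=[[0,0,0],[0,0,0]])

```text
t: 31.7
tool_pos: [0.4964, 0.3526, 0.2059]
eef_rot: [[0.009, 0.034, 0.999], [0.001, 0.999, -0.034], [-1.0, 0.002, 0.009]]
force: [0.1, -0.1, -0.0]
finger_gap: 0.01
```

arm_command(hand=[0.95,0.95], linear=[[0,0,-0.007],[0,0,0]], dr=[[0,0,0],[0,0,0]])

```text
t: 31.95
tool_pos: [0.4963, 0.3526, 0.2041]
eef_rot: [[0.009, 0.034, 0.999], [0.001, 0.999, -0.034], [-1.0, 0.002, 0.009]]
force: [0.6, -0.9, 0.3]
finger_gap: 0.0096
```

```bash
python3 hold2.py
```

```text
1142 325 373 183 274
h,a [30.9 -2. ] 3665.6
h,a,pitch [27.2  1.8 10.8] 3594.4
h,a,pitch,roll [29.   1.   9.2 -4.4] 3582.0
30 3683.2
33 3696.1
36 3847.3
39 4100.0
41 4304.5
43 4526.8
```

arm_command(hand=[0.95,0.95,0.95], linear=[[0,0,-0.007],[0,0,-0.007],[0,0,0]], dr=[[0,0.008,0],[0,0,0],[0,0,0]])

```text
t: 32.38
tool_pos: [0.4963, 0.3526, 0.2005]
eef_rot: [[0.0, 0.034, 0.999], [0.001, 0.999, -0.034], [-1.0, 0.001, 0.0]]
force: [0.4, 0.6, -0.4]
finger_gap: 0.01
```

arm_command(hand=[0.95,0.95], linear=[[0,0,-0.006],[0,0,0]], dr=[[0,0,0],[0,0,0]])

```text
t: 32.62
tool_pos: [0.4963, 0.3527, 0.1992]
eef_rot: [[0.001, 0.034, 0.999], [0.001, 0.999, -0.034], [-1.0, 0.001, 0.001]]
force: [0.2, -0.8, -1.3]
finger_gap: 0.0103
```

arm_command(hand=[0.95,0.95], linear=[[0,0,-0.006],[0,0,0]], dr=[[0,0,0],[0,0,0]])

```text
t: 32.88
tool_pos: [0.4963, 0.3526, 0.1977]
eef_rot: [[0.001, 0.034, 0.999], [0.001, 0.999, -0.034], [-1.0, 0.001, 0.001]]
force: [0.3, -0.2, -0.7]
finger_gap: 0.0101
```

arm_command(hand=[0.95,0.95], linear=[[0,0,-0.006],[0,0,0]], dr=[[0,0,0],[0,0,0]])

```text
t: 33.12
tool_pos: [0.4964, 0.3526, 0.1966]
eef_rot: [[0.001, 0.034, 0.999], [0.001, 0.999, -0.034], [-1.0, 0.001, 0.001]]
force: [-1.0, -2.1, 4.0]
finger_gap: 0.01
```

arm_command(hand=[0.95,0.95], linear=[[0,0,-0.005],[0,0,0]], dr=[[0,0,0],[0,0,0]])

```text
t: 33.38
tool_pos: [0.4965, 0.3523, 0.1954]
eef_rot: [[0.001, 0.034, 0.999], [0.0, 0.999, -0.034], [-1.0, 0.0, 0.001]]
force: [-0.5, -3.7, 5.4]
finger_gap: 0.0099
```

arm_command(hand=[0.95,0.95], linear=[[0,0,-0.004],[0,0,0]], dr=[[0,0,0],[0,0,0]])

```text
t: 33.62
tool_pos: [0.4966, 0.3521, 0.1944]
eef_rot: [[0.001, 0.035, 0.999], [-0.0, 0.999, -0.035], [-1.0, 0.0, 0.001]]
force: [-1.4, -4.4, 5.1]
finger_gap: 0.01
```

Force stays flat, so it's rotating to level in the pads as LR did. Continue until it rises.

arm_command(hand=[0.95,0.95], linear=[[0,0,-0.005],[0,0,0]], dr=[[0,0,0],[0,0,0]])

```text
t: 33.88
tool_pos: [0.4968, 0.3522, 0.1933]
eef_rot: [[0.002, 0.035, 0.999], [0.0, 0.999, -0.035], [-1.0, 0.0, 0.002]]
force: [-0.6, -3.6, 6.0]
finger_gap: 0.0099
```

arm_command(hand=[0.95,0.95], linear=[[0,0,-0.004],[0,0,0]], dr=[[0,0,0],[0,0,0]])

```text
t: 34.12
tool_pos: [0.4968, 0.3523, 0.1931]
eef_rot: [[0.002, 0.035, 0.999], [-0.0, 0.999, -0.035], [-1.0, -0.0, 0.002]]
force: [-1.1, -5.6, 12.1]
finger_gap: 0.0098
```

arm_command(hand=[0.95,0.95], linear=[[0,0,-0.004],[0,0,0]], dr=[[0,0,0],[0,0,0]])

```text
t: 34.38
tool_pos: [0.4967, 0.3524, 0.193]
eef_rot: [[0.002, 0.035, 0.999], [-0.001, 0.999, -0.035], [-1.0, -0.001, 0.002]]
force: [-3.2, -6.7, 19.9]
finger_gap: 0.01
```

arm_command(hand=[0.95,0.6,0.3,0.3,0.3,0.3,0.3,0.3], linear=[[0,0,0.012],[0,0,0],[0,0,0],[0,0,0],[0,0,0.03],[0,0,0.15],[0,0,0.24],[0,0,0.24]], dr=[[0,0,0],[0,0,0],[0,0,0],[0,0,0],[0,0,0],[0,0,0],[0,0,0],[0,0,0]])

```text
t: 35.38
tool_pos: [0.4961, 0.3527, 0.3607]
eef_rot: [[0.0, 0.034, 0.999], [0.002, 0.999, -0.034], [-1.0, 0.002, 0.0]]
force: [0.8, 0.1, -0.0]
finger_gap: 0.0323
```

arm_command(hand=[0.1,0.1,0.1,0.1,0.1,0.1,0.1], linear=[[-0.01,-0.1,0.08],[-0.01,-0.2,0.02],[-0.01,-0.23,0],[-0.01,-0.23,0],[0,-0.23,0],[0,-0.23,0],[0,0,0]], dr=[[0,0,0],[0,0,0],[0,0,0],[0,0,0],[0,0,0],[0,0,0],[0,0,0]])

```text
t: 36.25
tool_pos: [0.4867, 0.0417, 0.3833]
eef_rot: [[-0.001, 0.044, 0.999], [-0.001, 0.999, -0.044], [-1.0, -0.001, -0.001]]
force: [0.2, 0.8, -0.8]
finger_gap: 0.0414
```

```bash
python3 plan.py UL p/525,34,345 pick@50 pick@4; python3 standing.py 1 -1 .497 .352 -.036;python3 standing.py 1 1 .576 .348 -.036
```

```text
t 36.25 F [ 0.2  0.8 -0.8] gap 41.4 q [ 50.  28. -72. 112.  31.  63. -38.]
p/525,34,345 N 4 to [0.525 0.034 0.345] lin [0.038, -0.008, -0.038] dr [0.006, -0.125, -0.021] | mm 54.7 deg 30.5
pick@50 N 2 to [0.509 0.035 0.273] lin [-0.031, 0.001, -0.144] dr [0.0, 0.0, 0.0] | mm 73.9 deg 0.0
pick@4 N 1 to [0.532 0.035 0.233] lin [0.092, 0.0, -0.159] dr [0.0, 0.0, 0.0] | mm 46.0 deg 0.0
top 732
side 1392
x y yaw z roll pitch [ 4.94900e-01  3.52700e-01  1.20700e-01  8.90000e-03 -9.65280e+00
 -1.44189e+01] cost 513.7
top 686
side 1284
x y yaw z roll pitch [5.7630e-01 3.4590e-01 4.1200e-02 4.4000e-03 8.0238e+00 5.3089e+00] cost 350.6
```

arm_command(hand=[0.1,0.1,0.1,0.1,0.1,0.1,0.1,0.1], linear=[[0.038,-0.008,-0.038],[0.038,-0.008,-0.038],[0.038,-0.008,-0.038],[0.038,-0.008,-0.038],[0,0,0],[-0.031,0.001,-0.144],[-0.031,0.001,-0.144],[0,0,0]], dr=[[0.006,-0.125,-0.021],[0.006,-0.125,-0.021],[0.006,-0.125,-0.021],[0.006,-0.125,-0.021],[0,0,0],[0,0,0],[0,0,0],[0,0,0]])

```text
t: 37.45
tool_pos: [0.5076, 0.0419, 0.272]
eef_rot: [[0.496, 0.102, 0.862], [0.003, 0.993, -0.12], [-0.868, 0.062, 0.492]]
force: [0.9, 0.2, 0.1]
finger_gap: 0.0414
```

```bash
python3 plan.py UL pick@50 pick@4
```

```text
t 37.45 F [0.9 0.2 0.1] gap 41.4 q [ 28.  24. -43. 127.  80.  20. -89.]
pick@50 N 1 to [0.509 0.035 0.273] lin [0.008, -0.029, 0.003] dr [0.004, -0.004, -0.014] | mm 7.6 deg 0.9
pick@4 N 1 to [0.532 0.035 0.233] lin [0.092, 0.0, -0.159] dr [0.0, 0.0, 0.0] | mm 46.0 deg 0.0
```

arm_command(hand=[0.1,0.1,0.1,0.1,0.1,0.1,0.1], linear=[[0.008,-0.029,0.003],[0,0,0],[0.022,0,-0.037],[0.022,0,-0.037],[0.022,0,-0.037],[0.02,0,-0.034],[0,0,0]], dr=[[0.004,-0.004,-0.014],[0,0,0],[0,0,0],[0,0,0],[0,0,0],[0,0,0],[0,0,0]])

```text
t: 38.33
tool_pos: [0.5331, 0.0325, 0.2389]
eef_rot: [[0.506, 0.122, 0.854], [-0.001, 0.99, -0.14], [-0.863, 0.07, 0.501]]
force: [-1.3, -0.3, -1.0]
finger_gap: 0.0415
```

```bash
python3 plan.py UL pick@4
```

```text
t 38.33 F [-1.3 -0.3 -1. ] gap 41.5 q [  25.   30.  -39.  125.   93.   20. -100.]
pick@4 N 1 to [0.532 0.035 0.233] lin [-0.003, 0.008, -0.024] dr [-0.001, 0.006, 0.005] | mm 6.4 deg 0.5
```

arm_command(hand=[0.1,0.1,0.1], linear=[[-0.003,0.008,-0.012],[0,0,-0.012],[0,0,0]], dr=[[0,0.006,0.005],[0,0,0],[0,0,0]])

```text
t: 38.7
tool_pos: [0.5315, 0.0349, 0.2323]
eef_rot: [[0.499, 0.115, 0.859], [0.002, 0.991, -0.134], [-0.866, 0.068, 0.494]]
force: [0.1, -0.5, -0.5]
finger_gap: 0.0414
```

arm_command(hand=[0.6,0.95,0.95,0.95,0.95], linear=[[0,0,0],[0,0,0],[0,0,0],[0,0,0],[0,0,0]], dr=[[0,0,0],[0,0,0],[0,0,0],[0,0,0],[0,0,0]])

```text
t: 39.33
tool_pos: [0.532, 0.0349, 0.2326]
eef_rot: [[0.5, 0.116, 0.858], [0.002, 0.991, -0.134], [-0.866, 0.069, 0.495]]
force: [2.3, -0.1, 0.1]
finger_gap: 0.0098
```

```bash
python3 plan.py UL pick@4 pick@50 z380 bin@172
```

```text
t 39.33 F [ 2.3 -0.1  0.1] gap 9.8 q [  25.   30.  -39.  125.   94.   21. -101.]
pick@4 N 1 to [0.532 0.035 0.233] lin [0.002, -0.001, 0.001] dr [-0.001, 0.0, -0.001] | mm 0.7 deg 0.1
pick@50 N 1 to [0.509 0.035 0.273] lin [-0.092, 0.0, 0.159] dr [0.0, 0.0, 0.0] | mm 46.0 deg 0.0
z380 N 2 to [0.509 0.035 0.38 ] lin [0.0, 0.0, 0.214] dr [0.0, 0.0, 0.0] | mm 107.2 deg 0.0
bin@172 N 8 to [ 0.574 -0.359  0.365] lin [0.032, -0.197, -0.008] dr [-0.011, 0.062, 0.042] | mm 399.0 deg 36.4
```

arm_command(hand=[0.95,0.95,0.95,0.95,0.95,0.95,0.95,0.95], linear=[[-0.023,0,0.04],[-0.023,0,0.04],[-0.023,0,0.04],[-0.023,0,0.04],[0,0,0],[0,0,0.15],[0,0,0.15],[0,0,0.14]], dr=[[0,0,0],[0,0,0],[0,0,0],[0,0,0],[0,0,0],[0,0,0],[0,0,0],[0,0,0]])

```text
t: 40.33
tool_pos: [0.5086, 0.0349, 0.3819]
eef_rot: [[0.498, 0.116, 0.859], [0.002, 0.991, -0.134], [-0.867, 0.068, 0.494]]
force: [0.5, -0.6, -0.1]
finger_gap: 0.0098
```

arm_command(hand=[0.95,0.95,0.95,0.95,0.95,0.95,0.95,0.95], linear=[[0.02,-0.1,0],[0.03,-0.19,0],[0.032,-0.19,0],[0.032,-0.19,0],[0.032,-0.19,0],[0.032,-0.19,0],[0.032,-0.19,0],[0.032,-0.19,0]], dr=[[-0.011,0.062,0.042],[-0.011,0.062,0.042],[-0.011,0.062,0.042],[-0.011,0.062,0.042],[-0.011,0.062,0.042],[-0.011,0.062,0.042],[-0.011,0.062,0.042],[-0.011,0.062,0.042]])

```text
t: 41.32
tool_pos: [0.5691, -0.325, 0.38]
eef_rot: [[-0.007, -0.223, 0.975], [0.003, 0.975, 0.223], [-1.0, 0.004, -0.006]]
force: [0.8, 0.7, -0.2]
finger_gap: 0.0101
```

```bash
python3 plan.py UL bin@172 bin@30
```

```text
t 41.33 F [ 0.8  0.7 -0.2] gap 10.1 q [ 66.  43. -61.  88.  38.  72.  12.]
bin@172 N 1 to [ 0.574 -0.359  0.365] lin [0.02, -0.136, -0.06] dr [-0.002, -0.006, 0.004] | mm 37.4 deg 0.5
bin@30 N 3 to [ 0.574 -0.359  0.223] lin [0.0, 0.0, -0.189] dr [0.0, 0.0, 0.0] | mm 142.0 deg 0.0
```

arm_command(hand=[0.95,0.95,0.95,0.95,0.95,0.95,0.95], linear=[[0.02,-0.136,-0.06],[0,0,0],[0,0,-0.18],[0,0,-0.18],[0,0,-0.18],[0,0,-0.02],[0,0,0]], dr=[[-0.002,-0.006,0.004],[0,0,0],[0,0,0],[0,0,0],[0,0,0],[0,0,0],[0,0,0]])

```text
t: 42.2
tool_pos: [0.5748, -0.356, 0.2272]
eef_rot: [[0.004, -0.227, 0.974], [0.001, 0.974, 0.227], [-1.0, 0.0, 0.004]]
force: [0.4, -0.3, 0.2]
finger_gap: 0.0099
```

```bash
python3 plan.py UL bin@20
```

```text
t 42.2 F [ 0.4 -0.3  0.2] gap 9.9 q [ 64.  53. -53.  91.  47.  61.  10.]
bin@20 N 1 to [ 0.574 -0.359  0.213] lin [-0.003, -0.011, -0.057] dr [-0.001, 0.004, -0.001] | mm 14.5 deg 0.2
```

arm_command(hand=[0.95,0.95,0.95,0.95], linear=[[-0.003,-0.011,-0.025],[0,0,-0.03],[0,0,-0.01],[0,0,0]], dr=[[-0.001,0.004,0],[0,0,0],[0,0,0],[0,0,0]])

```text
t: 42.7
tool_pos: [0.5733, -0.3594, 0.21]
eef_rot: [[-0.001, -0.227, 0.974], [-0.0, 0.974, 0.227], [-1.0, 0.0, -0.001]]
force: [-0.1, -0.3, -1.4]
finger_gap: 0.0101
```

arm_command(hand=[0.95,0.95], linear=[[0,0,-0.007],[0,0,0]], dr=[[0,0,0],[0,0,0]])

```text
t: 42.95
tool_pos: [0.5734, -0.3594, 0.2083]
eef_rot: [[-0.001, -0.227, 0.974], [-0.0, 0.974, 0.227], [-1.0, 0.0, -0.001]]
force: [0.4, -0.9, -0.3]
finger_gap: 0.0099
```

arm_command(hand=[0.95,0.95], linear=[[0,0,-0.007],[0,0,0]], dr=[[0,0,0],[0,0,0]])

```text
t: 43.2
tool_pos: [0.5734, -0.3594, 0.2064]
eef_rot: [[-0.001, -0.227, 0.974], [-0.0, 0.974, 0.227], [-1.0, 0.0, -0.001]]
force: [0.4, 0.1, -0.0]
finger_gap: 0.0099
```

arm_command(hand=[0.95,0.95], linear=[[0,0,-0.007],[0,0,0]], dr=[[0,0,0],[0,0,0]])

```text
t: 43.45
tool_pos: [0.5734, -0.3594, 0.2047]
eef_rot: [[-0.001, -0.227, 0.974], [-0.0, 0.974, 0.227], [-1.0, 0.0, -0.001]]
force: [0.3, -0.0, -0.3]
finger_gap: 0.0101
```

arm_command(hand=[0.95,0.95], linear=[[0,0,-0.006],[0,0,0]], dr=[[0,0,0],[0,0,0]])

```text
t: 43.7
tool_pos: [0.5736, -0.3596, 0.2039]
eef_rot: [[-0.0, -0.227, 0.974], [-0.001, 0.974, 0.227], [-1.0, -0.001, -0.001]]
force: [-0.3, -0.3, 3.3]
finger_gap: 0.0095
```

arm_command(hand=[0.95,0.95], linear=[[0,0,-0.006],[0,0,0]], dr=[[0,0,0],[0,0,0]])

```text
t: 43.95
tool_pos: [0.5737, -0.3602, 0.2026]
eef_rot: [[0.0, -0.226, 0.974], [-0.002, 0.974, 0.226], [-1.0, -0.002, -0.0]]
force: [0.3, -1.6, 5.0]
finger_gap: 0.0096
```

arm_command(hand=[0.95,0.95], linear=[[0,0,-0.006],[0,0,0]], dr=[[0,0,0],[0,0,0]])

```text
t: 44.2
tool_pos: [0.5738, -0.3608, 0.2014]
eef_rot: [[0.001, -0.226, 0.974], [-0.003, 0.974, 0.226], [-1.0, -0.003, -0.0]]
force: [-0.7, -3.2, 5.1]
finger_gap: 0.0097
```

arm_command(hand=[0.95,0.95], linear=[[0,0,-0.005],[0,0,0]], dr=[[0,0,0],[0,0,0]])

```text
t: 44.45
tool_pos: [0.5738, -0.361, 0.2008]
eef_rot: [[0.001, -0.226, 0.974], [-0.004, 0.974, 0.226], [-1.0, -0.004, -0.0]]
force: [-1.3, -4.0, 9.1]
finger_gap: 0.01
```

Levelled, then the force rose. One more small step, then release and retreat.

arm_command(hand=[0.95,0.95], linear=[[0,0,-0.003],[0,0,0]], dr=[[0,0,0],[0,0,0]])

```text
t: 44.7
tool_pos: [0.5739, -0.3609, 0.2007]
eef_rot: [[0.0, -0.226, 0.974], [-0.004, 0.974, 0.226], [-1.0, -0.004, -0.0]]
force: [-3.2, -2.8, 14.1]
finger_gap: 0.0098
```

arm_command(hand=[0.95,0.6,0.3,0.3,0.3,0.3,0.3,0.3], linear=[[0,0,0.006],[0,0,0],[0,0,0],[0,0,0],[0,0,0.03],[0,0,0.15],[0,0,0.24],[0,0,0.24]], dr=[[0,0,0],[0,0,0],[0,0,0],[0,0,0],[0,0,0],[0,0,0],[0,0,0],[0,0,0]])

```text
t: 45.7
tool_pos: [0.5733, -0.3592, 0.3667]
eef_rot: [[-0.001, -0.227, 0.974], [0.0, 0.974, 0.227], [-1.0, 0.001, -0.001]]
force: [-0.5, -0.7, -0.3]
finger_gap: 0.0322
```

arm_command(hand=[0.3,0.3,0.3,0.3,0.3,0.3,0.3,0.3], linear=[[-0.1,0,0.1],[-0.2,0,0],[-0.22,-0.05,0],[-0.22,-0.1,0],[-0.2,-0.15,0],[-0.15,-0.18,0],[-0.1,-0.2,0],[-0.1,-0.2,0]], dr=[[0,0,0],[0,0,0],[0,0,-0.05],[0,0,-0.1],[0,0,-0.1],[0,0,-0.1],[0,0,-0.1],[0,0,-0.1]])

```text
t: 46.7
tool_pos: [0.2496, -0.5808, 0.3907]
eef_rot: [[-0.001, 0.344, 0.939], [-0.001, 0.939, -0.344], [-1.0, -0.001, -0.001]]
force: [0.5, -0.2, -0.2]
finger_gap: 0.0321
```

```bash
python3 - <<'E'
from h import *
from station import *
im={n:snapshot(n) for n in C}
f=lambda n,r0,r1,c0,c1:cv2.resize(im[n][r0:r1,c0:c1],(400,300),interpolation=cv2.INTER_CUBIC)
cv2.imwrite("pics/v12.png",np.vstack([np.hstack([f("side",285,390,150,290),f("side",150,240,370,490)]),np.hstack([cv2.resize(im["top"][175:310,160:520],(800,300),interpolation=cv2.INTER_CUBIC)])]))
for t in["reagent_bottle","amber_jar","vial_1"]:
    print(t,[(n,[(np.round(d["centre"],1).tolist(),round(float(d["conf"]),2)) for d in landmark_of(t,n)]) for n in C])
s=read_state();print(s["t"],np.round(s["force"],1),np.round(s["tool_pos"],3))
E
```

```text
reagent_bottle [('top', [([219.7, 277.4], 0.92), ([263.7, 197.3], 0.33)]), ('side', [([276.6, 253.7], 0.69)])]
amber_jar [('top', [([228.7, 405.3], 0.74)]), ('side', [([211.1, 361.1], 0.57)])]
vial_1 [('top', [([269.3, 359.8], 0.58), ([263.2, 300.1], 0.48)]), ('side', [([284.6, 322.4], 0.72), ([250.6, 370.2], 0.59)])]
47.1 [-0.3 -0.   0.8] [ 0.252 -0.578  0.39 ]
```

View pics/v12.png

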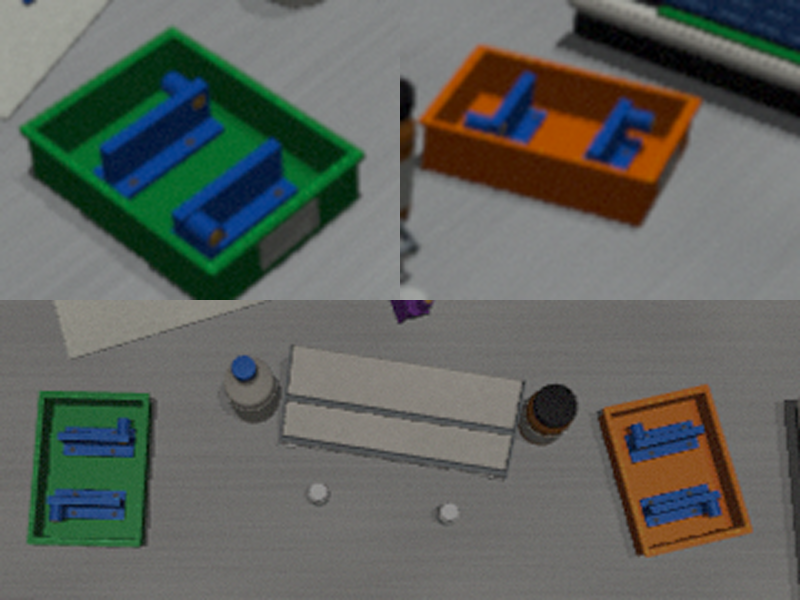

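All four brackets stand upright in the right bins. Bottle, jar and vials sit at the same pixels as in the first picture.

```bash
python3 -c "
from station import *
print(sign_off())"
```

```text
the job is handed in; nothing more can be done
None
```

The job is handed in after about 47 s of the 72 s: both left-hand brackets are in the larger green bin and both right-hand ones are in the orange bin. I lowered each one slowly until it touched the bin floor before letting go.

**Last checks:** the final pictures show all four standing on their feet, with each boss on the side its bin calls for. The bottle, jar and vials look unmoved, and the gripper was clear of everything.

**What went wrong or disagreed:**
- **First grasp:** on the first try at the lower-right bracket the tool met about 37 N, which I put down to a fingertip on the ledge. I backed off and took the bracket cleanly about 6 mm higher, and it stayed upright.
- **Second bracket:** the first one into the green bin touched the floor about 11 mm sooner than the first bracket had. Before I lifted it slightly, the wrist force reached about 29 N. A fit to the image showed it was gripped higher than planned, so this was real floor contact, and I lowered it again gently.
- **Levelling in the grip:** three of the four sat slightly nose-up or nose-down in the fingers and levelled as they touched the floor, at about 4–6 N. I then pressed them down with 11–20 N before release.
- **Automatic pose checks:** the fits on the placed brackets in the green bin were unreliable, because the arm or the neighbouring bracket got in the picture. "Upright" therefore rests on the final view.

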